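# Scrape the metal chips off the deburring plate

### The arm

A 7-joint arm with a two-finger parallel gripper is mounted at the origin on the work surface. World frame = base frame: x ahead of the robot, y to its left, z up, the work surface at z = 0. Lengths are in m, angles in rad, forces in N, time in s.
With the tool pointing down it reaches from about 0.4 to 0.85 m from the base axis. Payload 4.5 kg.
Tool frame: the origin (TCP) lies midway between the tips of the shut fingers; the grasp point (between the pads) lies 19 mm behind it; z points along the fingers, y is the direction in which the jaws open and shut (so a half turn about z gives the same grasp; the last joint's range is limited). The gripper opens to 85 mm and grips with 20 to 120 N. Pads are 22 mm wide; open, the fingers measure 114 mm over their backs; the gripper's body (76 mm by 85 mm) begins 54 mm behind the grasp point. The pads swing forward as they close: fully open they stand 13 mm farther back than shut.
Start: joints at [-1.139, 0.689, -0.195, 1.565, 0.157, 0.902, -0.215], TCP at [0.242, 0.576, 0.231] pointing down, gripper open.
Joint ranges: [-3.01, 3.01], [-0.46, 2.08], [-1.47, 1.51], [0.13, 2.56], [-1, 4.14], [0.04, 2.09], [-2.66, 2.66]. Speed limits (rad/s): [2.57, 2.57, 3.14, 3.14, 3.14, 3.14, 3.14].

### API

Orientations are given as a unit quaternion [w, x, y, z].
In Python, from plant import read_state, capture, sign_off gives the robot as it stands.
- The arm moves only by the tool play_rows, never from a script. Its argument "rows" is a list of rows, each a list of 2 entries, a list of its own where there are three numbers: the shift along the world's x, y, z in cm, then the turn about the world's z in rad. In form: [[[dx, dy, dz], roll], ...]. A call has 1 to 12 rows; each row shifts and turns the pose as measured when the row begins; what a row does not reach is not made up. A row lasts 1/10 s, in which the tool goes at most 50 mm and 8.59 degrees, less where a joint would pass 70% of its speed; a pose out of reach is approached as far as the arm can. A call is refused whole if a number of a shift passes 5 or a number of a turn 0.15, either way. A call with a gripper value outside its range is refused whole. "claw" is the finger opening in cm, from 0 to 8.54, set as the call begins (left out, the last holds). The fingers move at their own pace and stop on an object; the grip force is fixed at half the most. Time passes only in rows, so rows that do not move let the fingers close. It gives the time, the measured TCP pose, the force and the opening at its end, in the units of the state.
- read_state(): the state, without advancing time (a new reading comes with each control period).
- capture(name): name is "side" or "top"; returns a dict with "color" (400x640x3 uint8, red, green, blue), "range_z" (400x640 float32, m along the optical axis (not along the pixel's ray), 0 where there is no reading), "fov_y" (degrees; the focal length in pixels is half the picture's height over the tangent of half this angle, whatever the lens; pixels are square), "cx", "cy" (the principal point, pixels), "rvec" (rotation vector, rad) and "tvec" (3), from world to camera coordinates, as OpenCV has them. Camera axes: x right, y down, z forward; pixel columns grow to the right and rows downward; lengths in m; the calibration is good to about 2 mm. A picture is of the moment at which its call begins.
- sign_off(): hands the job in, once; it reports no verdict.
The state is a dict: "time": time; "joints": joint angles; "qvel": joint speeds; "tau": joint torques, N m; "position": TCP position; "ee_rot": TCP orientation; "ft_force": force on the tool from outside, world axes, zero at the start; "ft_torque": the same for the moment, N m; "grip_width": opening from 0.0 (shut) to 1.0 (fully open).
Only numpy, scipy, OpenCV 4.12 (cv2) and the standard library are available. Lean on these libraries where they do the work, as an engineer would, in place of code of your own. Each camera call takes 0.05 s, during which the arm holds its last target.

### The job

Take the scraper block from its wooden rest and wipe all five loose metal chips off the dark sprung plate into the red chip tray, in two or more strokes, each from right against the back fence to the open edge, with the block pressed flat on the plate the whole way: firmly (keep about 15 N by feel, following the plate as it gives) but never jammed down hard enough to gouge the steel. Touch the chips only with the scraper, then stand it upright in the middle of its rest and let go; leave everything else on the bench alone.

Things in the scene. Friction and masses are not known exactly. Their poses are not given: they have to be found in the camera images.
- station: Deburring station fixed on the bench: grey pedestal with a dark steel plate on top and a deep red chip tray all along one side. Frame: x along fence and tray, y across the plate from the tray (-y) to the yellow back fence (+y), z up. Plate top is 60 mm above this origin. The station's height differs from time to time: plate top 60 to 78 mm above the bench.
- plate: Smooth steel plate, hinged under the fence and sprung under the open edge: level at rest, nearly rigid near the fence, but pressed near the open edge it sinks several mm under the scraper and rises again when freed. x = -117 to 117, y = -100 (open edge) to 120 mm (fence) in the station's frame. Fence 15 mm, side rails (x = +-117 mm) 6 mm higher than it. Origin: on the hinge line, y = 120 mm.
- plate_centre (a point): Point on the top surface of the plate at rest, right above the station's origin, 100 mm from the open edge and 120 mm from the fence; axes as the station's. It does not follow the plate as it sinks.
- tray_floor (a point): Centre of the floor of the red chip tray, 58 mm below the plate top. Inside the tray: 246 mm along x, from 105 to 231 mm from the station's origin towards -y; its outer wall's top lies 19 mm below the plate top.
- scraper_handle (a point): Loose scraper block (0.2 to 0.4 kg, rigid), standing upright on its rest: this point is the centre of its orange handle (64 mm in x, 28 mm in y, 46 mm high), 49 mm above the wiping edge. Below the handle an aluminium bar with a black flat-bottomed edge: 120 mm in x, 20 mm in y, 26 mm high together. x along the block's length, z up.
- scraper_edge (a point): Centre of the flat underside (wiping edge) of the scraper block.
- scraper: The scraper block as a whole; origin at the centre of its underside.
- rest_top (a point): Centre of the top of the scraper's rest, a pale wooden board 160 x 80 x 10 mm fixed on the bench, x along its length. Its place and that of the green nut tin (130 x 80 x 35 mm, fixed) may be swapped.
- chip1_c (a point): Loose metal chip 1: brass rectangle 22 x 18 mm (x, y), 6 mm thick, lying flat on the plate at the start; the point is half-way up its thickness, near its middle.
- chip2_c (a point): Loose metal chip 2: aluminium disc, 22 mm across, 6 mm thick, lying flat on the plate at the start; the point is half-way up its thickness, near its middle.
- chip3_c (a point): Loose metal chip 3: copper L, about 24 x 22 mm, 6 mm thick, lying flat on the plate at the start; the point is half-way up its thickness, near its middle.
- chip4_c (a point): Loose metal chip 4: aluminium strip 26 x 13 mm (x, y), 6 mm thick, lying flat on the plate at the start; the point is half-way up its thickness, near its middle.
- chip5_c (a point): Loose metal chip 5: brass disc, 20 mm across, 6 mm thick, lying flat on the plate at the start; the point is half-way up its thickness, near its middle.
- oil_bottle: Yellow oil bottle with a red cap, 52 mm across, 150 mm tall. Bystander, loose. Origin at the underside.
- jar: Amber jar with a steel lid, 64 mm across, 90 mm tall. Bystander, loose. Origin at the underside.
- screwdriver: Screwdriver with a red handle, lying on the bench, about 200 mm long. Bystander, loose. Origin at the underside.
- wrench: Steel wrench lying on the bench, about 180 mm long. Bystander, loose. Origin at the underside.
- square: Try square lying on the bench: dark wooden stock 100 mm, steel blade 130 mm. Bystander, loose. Origin at the underside.
- cup: White mug, 72 mm across, 85 mm tall. Bystander, loose. Origin at the underside.
- chip1: The same chip as point chip1_c; origin at its underside.
- chip2: The same chip as point chip2_c; origin at its underside.
- chip3: The same chip as point chip3_c; origin at its underside.
- chip4: The same chip as point chip4_c; origin at its underside.
- chip5: The same chip as point chip5_c; origin at its underside.

How it is judged:
By the outcome, as a careful person would: the job done as asked, in the order asked, and still so for the second after the job is handed in, with the robot touching nothing.
It also fails if it takes over 72 s, if anything falls off the work surface, if the arm or the gripper's body presses on something with over 40 N, if the wrist force passes 120 N, or if a joint passes its speed limit or range.

## Working session

There is one attempt and no reset: what is moved stays moved. The work goes in short steps, Python scripts to look and compute and a tool call to move; the robot and the scene stay as the last step left them, time stands still between calls to the robot, and variables do not carry over. Pictures are saved under pics/ and viewed, and the job is handed in when it is done.

Besides the shell and the picture viewer there is one more tool, called as a command line: name --argument value ..., lists and objects as JSON in quotes. play_rows: Moves the arm, as the interface text tells. Its arguments: {"type":"object","properties":{"rows":{"type":"array"},"claw":{"type":"number"}},"required":["rows"]}

```bash
mkdir -p pics; ls; cat > h.py <<'E'
import numpy as np, cv2
from plant import read_state, capture, sign_off
def cam(n):
    c=capture(n); f=200/np.tan(np.radians(c['fov_y'])/2)
    R=cv2.Rodrigues(np.array(c['rvec'],float))[0]; t=np.array(c['tvec'],float).reshape(3)
    return c,f,R,t
def pts(c,f,R,t):
    z=c['range_z'].astype(float); v,u=np.mgrid[:400,:640]
    P=np.stack([(u-c['cx'])/f*z,(v-c['cy'])/f*z,z],-1)
    W=(P-t)@R
    W[z==0]=np.nan
    return W
E
python3 - <<'E'
from h import *
print(read_state())
for n in('side','top'):
    c,f,R,t=cam(n); cv2.imwrite(f'pics/{n}0.png',c['color'][...,::-1]); np.savez(f'{n}0.npz',W=pts(c,f,R,t),C=c['color'],R=R,t=t,f=f,cx=c['cx'],cy=c['cy'])
    print(n,f,c['cx'],c['cy'],-R.T@t,R)
E
```

```text
pics
{'time': 0.0, 'joints': array([-1.13919563,  0.69000076, -0.19451827,  1.56638243,  0.15730191,
        0.90248598, -0.21511683]), 'qvel': array([ 1.41483420e-05,  9.95972654e-04, -8.93962978e-04, -9.56958485e-04,
       -9.15622679e-04, -1.13427014e-03,  9.02728453e-04]), 'tau': array([ 6.39509881e-05, -5.39610636e+01, -1.26644120e+00, -1.58546913e+01,
        9.14568489e-03,  9.37974866e-03, -1.12214212e-05]), 'position': array([0.24190689, 0.57556293, 0.23046345]), 'ee_rot': array([-1.20042624e-04,  1.97553751e-01,  9.80291604e-01, -9.34303401e-04]), 'ft_force': array([-0.15874327,  0.89304639,  0.26008051]), 'ft_torque': array([ 0.03043518,  0.01613758, -0.00364276]), 'grip_width': 1.0032114552101024}
side 392.15726629835854 321.8430108356667 195.89330268910845 [ 0.24542995 -0.61260272  0.95474896] [[ 0.90908912 -0.41658748  0.0034429 ]
 [-0.3204315  -0.7044884  -0.6332612 ]
 [ 0.26623417  0.57458765 -0.77393049]]
top 383.11861543315223 322.28437590406713 196.70790704093304 [0.4887936  0.01034927 1.24875454] [[ 0.01312289 -0.99974741 -0.01824564]
 [-0.99870347 -0.01220725 -0.04942033]
 [ 0.04918512  0.01887052 -0.9986114 ]]
```

View pics/top0.png

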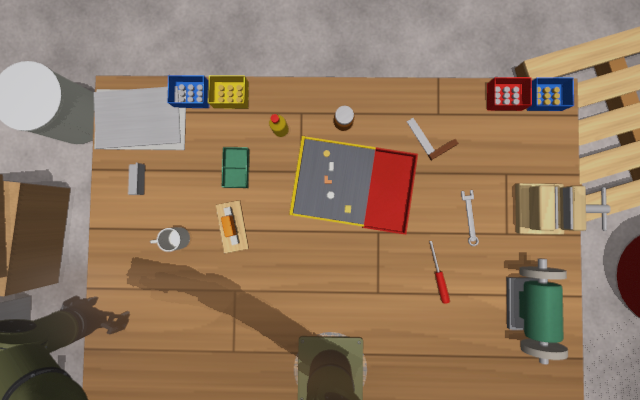

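View pics/side0.png

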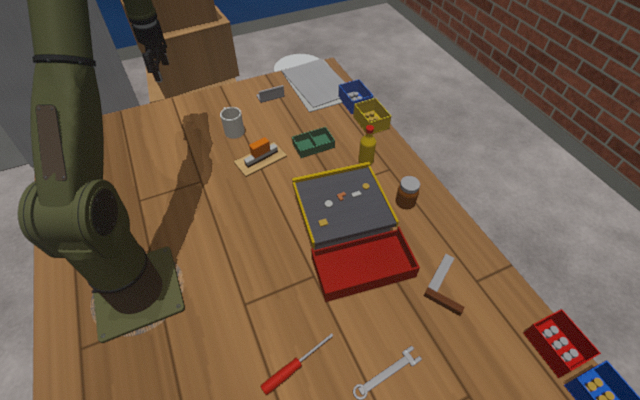

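The top view shows the station at about (355,185), with its fence on the left and its tray on the right. The rest and scraper are at (232,227), the tin is at (236,168), and five chips sit in a column near u=330. Next I'll measure these.

```bash
python3 - <<'E'
from h import *
d=np.load('top0.npz'); W=d['W'];C=d['C']
hsv=cv2.cvtColor(C,cv2.COLOR_RGB2HSV)
H,S,V=[hsv[...,i].astype(int) for i in range(3)]
z=W[...,2]
def roi(u0,u1,v0,v1):
    m=np.zeros(H.shape,bool); m[v0:v1,u0:u1]=1; return m
R=roi(285,425,130,240)
def rep(n,m):
    p=W[m&~np.isnan(z)]; c=np.median(p,0); 
    rc=cv2.minAreaRect(p[:,:2].astype(np.float32)*1000)
    print(n,m.sum(),'med',c.round(4),'rect',np.round(rc[0],1),np.round(rc[1],1),round(rc[2],2))
yl=R&(H>20)&(H<35)&(S>150)
rep('yellow',yl)
red=R&((H<6)|(H>174))&(S>150); rep('red',red)
plate=R&(S<70)&(V>50)&(V<130)
rep('plate',plate)
p=W[plate]; A=np.c_[p[:,:2],np.ones(len(p))]; print(np.linalg.lstsq(A,p[:,2],rcond=None)[0])
R2=roi(205,255,190,260)
o=R2&(H>5)&(H<18)&(S>200)&(z>0.05); rep('orange',o)
print(np.percentile(z[o],[5,50,95]))
al=R2&(z>0.02)&(z<0.05); rep('bar',al)
b=R2&(z>0.0055)&(z<0.03); rep('rest',b)
bench=roi(100,160,240,300); print('bench',np.nanmedian(z[bench]))
cv2.imwrite('pics/crop.png',cv2.resize(C[130:262,200:420,::-1],None,fx=3.6,fy=3.6,interpolation=cv2.INTER_CUBIC))
E
```

```text
yellow 616 med [0.6262 0.0906 0.0787] rect [609.8  30.5] [291.4 267.3] 81.78
red 3465 med [ 0.5712 -0.1847  0.0136] rect [ 569.7 -179.5] [134.8 256.4] 81.72
plate 5093 med [ 0.5955 -0.0054  0.0713] rect [604.  -87.4] [272.5 435.1] 4.95
 ** On entry to DLASCL parameter number  4 had an illegal value
 ** On entry to DLASCL parameter number  4 had an illegal valueTraceback (most recent call last):
  File "<stdin>", line 18, in <module>
    x, resids, rank, s = _umath_linalg.lstsq(a, b, rcond,
                         ~~~~~~~~~~~~~~~~~~~^^^^^^^^^^^^^
                                             signature=signature)
                                             ^^^^^^^^^^^^^^^^^^^^
    raise LinAlgError("SVD did not converge in Linear Least Squares")
numpy.linalg.LinAlgError: SVD did not converge in Linear Least Squares
```

```bash
cat > m.py <<'E'
from h import *
import sys
d=np.load('top0.npz'); W=d['W'];C=d['C'];Rm=d['R'];t=d['t'];f=float(d['f']);cx=float(d['cx']);cy=float(d['cy'])
hsv=cv2.cvtColor(C,cv2.COLOR_RGB2HSV)
H,S,V=[hsv[...,i].astype(int) for i in range(3)]
z=np.nan_to_num(W[...,2],nan=-1)
def ray(uv,h):
    uv=np.atleast_2d(uv); D=np.c_[(uv[:,0]-cx)/f,(uv[:,1]-cy)/f,np.ones(len(uv))]@Rm
    o=-Rm.T@t; return o+D*((h-o[2])/D[:,2])[:,None]
def roi(u0,u1,v0,v1):
    m=np.zeros(H.shape,bool); m[v0:v1,u0:u1]=1; return m
def big(m):
    n,l,s,_=cv2.connectedComponentsWithStats(m.astype(np.uint8)); return l==1+np.argmax(s[1:,4])
def rect(m,h):
    v,u=np.nonzero(m); p=ray(np.c_[u,v],h)[:,:2]*1000
    return cv2.minAreaRect(p.astype(np.float32)), p.mean(0)
E
python3 - <<'E'
from m import *
R=roi(285,425,130,240)
plate=roi(312,360,160,200)&(S<70)&(V<130)&(z>.05)
p=W[plate]; A=np.c_[p[:,:2]-[.6,0],np.ones(len(p))]; print('plate',np.median(p[:,2]),np.linalg.lstsq(A,p[:,2],rcond=None)[0])
yl=big(R&(H>20)&(H<35)&(S>150)&(z>.05)); print('yellow',rect(yl,.08), np.percentile(z[yl],[10,50,90]))
red=big(R&((H<6)|(H>174))&(S>150)); print('red',rect(red,.05),np.percentile(z[red],[5,50,95]))
R2=roi(205,255,190,260)
o=big(R2&(H>5)&(H<20)&(S>190)&(z>0.045)); print('orange',o.sum(),rect(o,.082),np.percentile(z[o],[5,50,95]))
al=R2&(z>0.025); print('bar+handle',rect(big(al),.036))
b=big(R2&(z>0.005)); print('rest',rect(b,.01),np.percentile(z[b],[5,50,95]))
print('bench',np.median(z[240:300,100:160]))
for y in range(195,258,4): print((z[y,212:252:2]*1000).astype(int))
cv2.imwrite('pics/crop.png',cv2.resize(C[130:262,200:420,::-1],None,fx=3.6,fy=3.6,interpolation=cv2.INTER_CUBIC))
E
```

```text
plate 0.07122784652358567 [ 0.00052412 -0.00060673  0.07128849]
yellow (((596.9853515625, 3.4604644775390625), (228.2804412841797, 245.28253173828125), 81.80613708496094), array([610.72042307,  48.86032138])) [0.07494123 0.08048885 0.08782751]
red (((570.0942993164062, -179.7080078125), (134.49545288085938, 255.62709045410156), 81.76070404052734), array([ 569.55775076, -179.46985523])) [0.00902011 0.01357594 0.05005308]
orange 190 (((454.4832763671875, 318.2652282714844), (59.977073669433594, 34.50333023071289), 14.076773643493652), array([456.01759434, 318.88461921])) [0.05303751 0.08097845 0.08491437]
bar+handle (((452.09136962890625, 329.61688232421875), (119.37091827392578, 38.265933990478516), 14.078490257263184), array([452.75894764, 327.3214588 ]))
rest (((450.7958679199219, 325.8601379394531), (160.77549743652344, 85.83301544189453), 10.158111572265625), array([451.11009267, 325.78226135])) [0.0066385  0.0117765  0.08277959]
bench 0.00030110889863352156
[ 2  0  1 -2  2 -4  1  1  0 -1  0  4  0  3  0  2  0 -5  2  1]
[-3  0 -2 -1  0  0  3  0  0  0 -2 -1  2 -5 -1  1 -1 -4 -2  2]

[... 289 characters left out ...]
  9  5  0  4  0  0]
[ 0 -2  3  5 12 82 81 82 82 76 58 11 14 12 14 11 -1 -2  4  0]
[ 0  1  0  0  7 82 82 83 84 83 69 42 10 10 14  6  0 -3  2 -2]
[ 1 -1 -1 -3  9 11 82 83 81 82 79 53  6 14 13 11  9  0 -2  0]
[ 0  5 -1  0  0  8 83 81 78 82 79 65 21 12 10 10 13  1 -2  0]
[-2 -1  2  2 -1  9 11 87 86 82 79 38 37 11 12  8  7  5  4  0]
[-1  0  0  0 -2 13  9  8 10  8 37 36 35 16  9  8 10  7 -3  0]
[ 2 -2  0  0 -5  0  6 10 13 11 38 36 38 32 10  7  9 13 -3 -3]
[    5    -3     1     0     0     2    10 -1000     8     8    12     5
     7     6     7    13    13    11     6    -1]
[ 5  1  2  0 -2  0  4  7 11 11  7  0 -4 -3 -1 -2 -2  3 -1  0]
[ 1 -4  0  0  5 -2 -1 -2  1  3  0  4 -2  1  0 -2 -2  1 -3 -3]
```

View pics/crop.png

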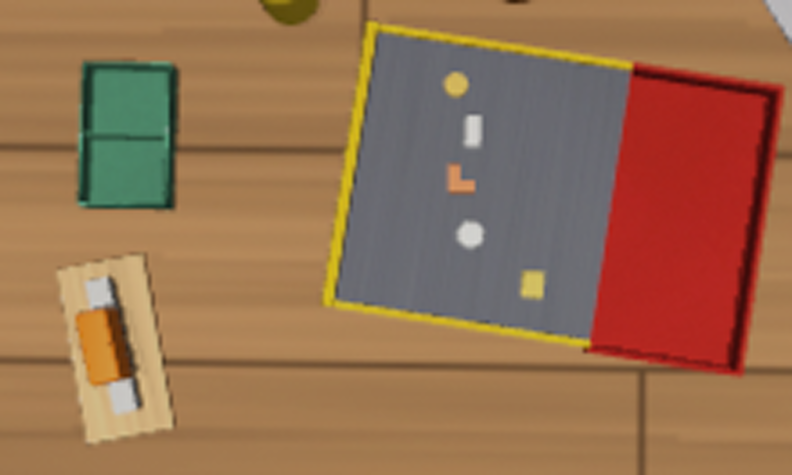

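The crop shows brass disc, strip, copper L, aluminium disc and brass rectangle from top to bottom. The scraper sits on its rest at lower left.

```bash
python3 - <<'E'
from m import *
np.set_printoptions(suppress=True)
R2=roi(205,255,190,260)
o=big(R2&(H>5)&(H<20)&(S>150)&(z>0.073)); print('orange top',o.sum(),rect(o,.082),W[o].mean(0))
b=big(R2&(((z>0.005)&(z<.02)))); 
b=big(R2&(z>.005)); v,u=np.nonzero(b)
hull=cv2.convexHull(np.c_[u,v].astype(np.int32))
# rest: colour mask of pale wood
pale=R2&(V>185)&(H>10)&(H<25); 
pb=big(pale|(R2&(z>.006)&(z<.016))); print('rest',pb.sum(),rect(pb,.01))
# station: blue-grey plate region convex hull
R=roi(285,425,130,240)
zp=.0713
pl=big(R&(S<60)&(V<140)&(z>.05)); 
pl=cv2.morphologyEx(pl.astype(np.uint8),cv2.MORPH_CLOSE,np.ones((9,9)))>0
r,_=rect(pl,zp); print('plate',r)
# edges by scanning rows: fence/plate & plate/red transitions
inn=[];out=[]
for vv in range(155,206,2):
    row=np.arange(640); y=(H[vv]>18)&(H[vv]<38)&(S[vv]>120)&(row>285)&(row<325)
    rd=((H[vv]<8)|(H[vv]>172))&(S[vv]>120)&(row>350)&(row<430)
    if y.any(): inn.append((row[y].max()+.5,vv,row[y].min()-.5))
    if rd.any(): out.append((row[rd].min()-.5,vv))
inn=np.array(inn);out=np.array(out)
a=np.radians(-8.22); ex=np.array([np.cos(a),np.sin(a)]);ey=np.array([-np.sin(a),np.cos(a)])
I=ray(inn[:,:2],.0863)[:,:2]*1000; I2=ray(np.c_[inn[:,2],inn[:,1]],.0863)[:,:2]*1000; O=ray(out,zp)[:,:2]*1000
for n,q in(('fence in',I),('fence out',I2),('open',O)):
    k=np.polyfit(q[:,0],q[:,1],1); print(n,np.degrees(np.arctan(k[0])),np.median(q@ey),(q@ey).std())
# rails: columns
up=[];lo=[]
for uu in range(315,368,3):
    c=(H[:,uu]>18)&(H[:,uu]<38)&(S[:,uu]>120); r_=np.arange(400)
    t1=r_[c&(r_>130)&(r_<165)]; t2=r_[c&(r_>205)&(r_<240)]
    if len(t1): up.append((uu,t1.min()-.5,t1.max()+.5))
    if len(t2): lo.append((uu,t2.min()-.5,t2.max()+.5))
up=np.array(up);lo=np.array(lo)
for n,q in(('up out',up[:,:2]),('up in',up[:,[0,2]]),('lo in',lo[:,:2]),('lo out',lo[:,[0,2]])):
    q=ray(q,zp+.006)[:,:2]*1000; print(n,np.median(q@ex),(q@ex).std(),np.degrees(np.arctan(np.polyfit(q[:,1],q[:,0],1)[0])))
n,l,s,c=cv2.connectedComponentsWithStats((roi(312,360,145,218)&((V>150))).astype(np.uint8))
for i in range(1,n):
    if s[i,4]>8:
        q=ray(c[i],zp+.006)[0,:2]*1000; print('chip',s[i,4],c[i].round(1),q.round(1),q@ex,q@ey)
E
```

```text
orange top 191 (((454.0942687988281, 321.5863952636719), (62.243587493896484, 29.198020935058594), 14.078499794006348), array([453.79409079, 321.96022615])) [0.45378176 0.3220868  0.08151344]
rest 1073 (((451.4710998535156, 324.42877197265625), (160.78445434570312, 84.55217742919922), 11.031157493591309), array([450.2342213 , 326.53875145]))
plate ((595.9114379882812, -1.9981002807617188), (218.85816955566406, 231.60511779785156), 81.81339263916016)
fence in -13.929284348339353 192.12937343077894 13.279334273459193
fence out -8.374851764457725 204.37376982026024 0.8726587735998276
open -8.247903008248231 -27.33270576917949 0.8805417269729265
up out 714.0009435977886 0.8657557446923547 8.232239550486591
up in 705.7473761149522 13.960354357960238 2.2656681152728404
lo in 473.95154911049104 15.309051867354032 4.235993116685036
lo out 465.22495123291566 1.1953202071065836 7.676876508689243
chip 15 [354.9 145.3] [706.2 -65.9] 708.3852577140583 35.72500338785321
chip 36 [326.1 153. ] [681.4  22.6] 671.2139456704127 119.75500701614271
chip 42 [331.  165.9] [641.5   7.1] 633.9018712427571 98.73681933927207
chip 40 [326.7 179.6] [599.2  19.6] 590.2431923253214 105.0964478664616
chip 43 [330.  194.7] [552.9   8.8] 545.9344920347096 87.75551713510161
chip 47 [347.6 208.6] [511.2 -45.2] 512.3633603177508 28.389039970802465
chip 9 [315.1 216.9] [484.5  53.6] 471.8607481535675 122.31283735267208
```

```bash
python3 - <<'E'
from m import *
c=np.array([(57,270),(143,253),(174,427),(87,443)])/3.6+[200-.4,130-.4]
q=ray(c,.01)[:,:2]*1000; print(q.round(1),q.mean(0)); e=(q[0]-q[3]+q[1]-q[2]); print(np.degrees(np.arctan2(e[1],e[0])),np.linalg.norm(e)/2)
E
```

```text
[[519.9 380.8]
 [536.2 303.2]
 [380.4 271.6]
 [365.  349.6]] [450.38312443 326.30898991]
11.443850685901468 158.45640666922054
```

play_rows --rows '[[[2.6, -3.1, -0.4], 0.08], [[2.6, -3.1, -0.4], 0.08], [[2.6, -3.1, -0.5], 0.08], [[2.6, -3.1, -0.5], 0.08], [[2.6, -3.1, -0.5], 0.08], [[2.6, -3.1, -0.5], 0.08], [[2.6, -3.1, -0.5], 0.08], [[2.0, -2.5, -0.5], 0.08]]' --claw 8.5

```text
time: 0.9
position: [0.442, 0.3287, 0.1891]
ee_rot: [-0.004, -0.141, 0.99, -0.001]
ft_force: [0.5, -1.0, 0.3]
grip_width: 0.994
```

play_rows --rows '[[[0.6, -0.4, -3.0], -0.02], [[0.4, -0.2, -3.0], -0.02], [[0.2, -0.1, -2.5], 0], [[0, 0, 0], 0], [[0, 0, 0], 0]]'

```text
time: 1.4
position: [0.46, 0.3122, 0.1001]
ee_rot: [-0.004, -0.114, 0.993, -0.004]
ft_force: [1.0, -0.3, -0.5]
grip_width: 0.992
```

```bash
python3 - <<'E'
from h import *
s=read_state(); print(s['position'],s['ee_rot'],s['ft_force'],s['joints'])
c,f,R,t=cam('side'); cv2.imwrite('pics/s1.png',cv2.resize(c['color'][60:260,140:440,::-1],None,fx=2.6,fy=2.6,interpolation=cv2.INTER_CUBIC))
E
```

```text
[0.46003248 0.31218048 0.10012369] [-0.00369894 -0.11372139  0.99349792 -0.00395539] [ 1.00085062 -0.25884234 -0.51502261] [-0.49098945  0.80880364 -0.3227664   1.86916016  0.46037515  0.54865176
  0.67802839]
```

View pics/s1.png

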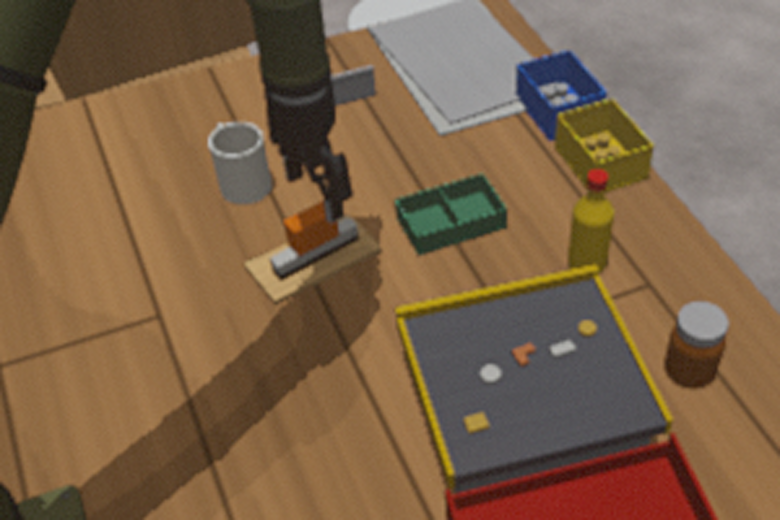

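play_rows --rows '[[[-0.5, 0.8, 0], 0.015], [[-0.1, 0.2, 0], 0], [[0, 0, 0], 0], [[0, 0, 0], 0]]'

```text
time: 1.85
position: [0.4538, 0.3264, 0.1042]
ee_rot: [-0.001, -0.123, 0.992, -0.002]
ft_force: [0.5, -0.8, -0.3]
grip_width: 0.997
```

play_rows --rows '[[[0, -0.35, -0.5], 0], [[0, 0, 0], 0], [[0, 0, 0], 0]]'

```text
time: 2.15
position: [0.4541, 0.3227, 0.0994]
ee_rot: [-0.001, -0.123, 0.992, -0.001]
ft_force: [-0.0, -0.2, 0.6]
grip_width: 0.998
```

play_rows --rows '[[[0, 0, 0], 0], [[0, 0, 0], 0]]'

```text
time: 2.35
position: [0.4541, 0.3222, 0.0991]
ee_rot: [-0.001, -0.123, 0.992, -0.002]
ft_force: [-0.6, -0.2, -0.6]
grip_width: 0.995
```

play_rows --rows '[[[0, 0, -1.5], 0], [[0, 0, -1.2], 0], [[0, 0, -0.8], 0], [[0, 0, -0.4], 0], [[0, 0, 0], 0], [[0, 0, 0], 0]]'

```text
time: 2.95
position: [0.4546, 0.3224, 0.0584]
ee_rot: [-0.001, -0.123, 0.992, -0.002]
ft_force: [0.0, -0.3, -0.0]
grip_width: 1.0
```

play_rows --rows '[[[0, 0, -1.2], 0], [[0, 0, -0.6], 0], [[0, 0, 0], 0], [[0, 0, 0], 0]]'

```text
time: 3.35
position: [0.455, 0.3228, 0.0394]
ee_rot: [-0.0, -0.123, 0.992, -0.001]
ft_force: [-1.7, 1.1, -0.7]
grip_width: 0.999
```

play_rows --rows '[[[0, 0, 0], 0], [[0, 0, 0], 0], [[0, 0, 0], 0], [[0, 0, 0], 0], [[0, 0, 0], 0], [[0, 0, 0], 0], [[0, 0, 0], 0], [[0, 0, 0], 0]]' --claw 0

```text
time: 4.15
position: [0.4553, 0.323, 0.04]
ee_rot: [0.0, -0.123, 0.992, -0.001]
ft_force: [-0.3, 0.3, 0.3]
grip_width: 0.318
```

```bash
python3 - <<'E'
from h import *
s=read_state(); print(s['position'],s['ee_rot'],s['ft_force'],s['ft_torque'],s['grip_width'])
E
```

```text
[0.45532232 0.32299051 0.03999125] [ 4.46340048e-04 -1.22743866e-01  9.92437947e-01 -8.15991633e-04] [-0.28453306  0.29035434  0.32257806] [-0.01259465  0.00571207 -0.02545684] 0.3180187156085968
```

play_rows --rows '[[[0, 0, 1.5], 0], [[0, 0, 2.5], 0], [[0, 0, 3.0], 0], [[0, 0, 2.5], 0], [[0.5, -0.8, 1.0], 0], [[0, 0, 0], 0], [[0, 0, 0], 0]]'

```text
time: 4.85
position: [0.4582, 0.3112, 0.1451]
ee_rot: [-0.003, -0.123, 0.992, -0.004]
ft_force: [-0.4, 0.5, -2.0]
grip_width: 0.322
```

```bash
python3 - <<'E'
from h import *
for i in range(3):
  s=read_state(); print(s['position'],s['ee_rot'],s['ft_force'],s['ft_torque'],s['grip_width'])
c,f,R,t=cam('side'); cv2.imwrite('pics/s2.png',cv2.resize(c['color'][60:260,140:440,::-1],None,fx=2.6,fy=2.6,interpolation=cv2.INTER_CUBIC))
E
```

```text
[0.45822241 0.3112015  0.14505016] [-0.00284712 -0.12278787  0.99242264 -0.00351174] [-0.37378418  0.52692934 -2.04750825] [ 0.03404519 -0.01995964  0.08711652] 0.32237831573716513
[0.45822241 0.3112015  0.14505016] [-0.00284712 -0.12278787  0.99242264 -0.00351174] [-0.37378418  0.52692934 -2.04750825] [ 0.03404519 -0.01995964  0.08711652] 0.32237831573716513
[0.45822241 0.3112015  0.14505016] [-0.00284712 -0.12278787  0.99242264 -0.00351174] [-0.37378418  0.52692934 -2.04750825] [ 0.03404519 -0.01995964  0.08711652] 0.32237831573716513
```

View pics/s2.png

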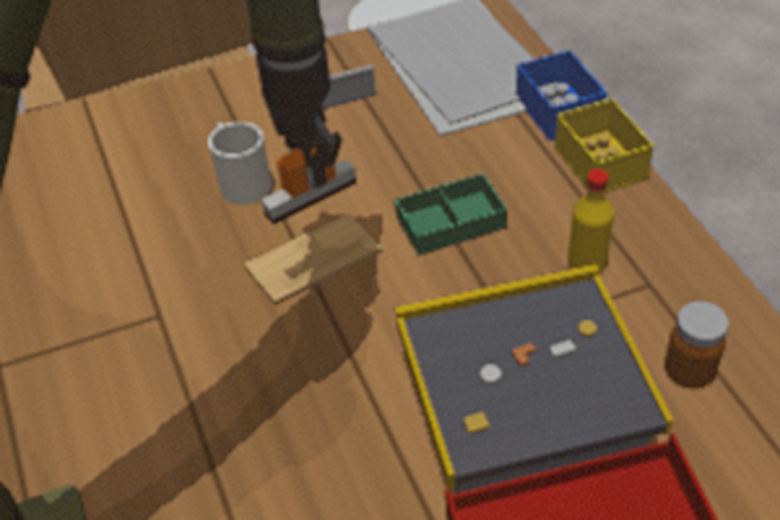

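play_rows --rows '[[[2.0, -2.4, 0.3], -0.05], [[2.4, -2.8, 0.2], -0.05], [[2.4, -2.8, 0.1], -0.05], [[2.4, -2.8, 0], -0.05], [[2.4, -2.8, 0], -0.05], [[2.4, -2.8, 0], -0.05], [[2.4, -2.8, 0], -0.05], [[1.4, -1.6, 0], -0.03], [[0, 0, 0], 0], [[0, 0, 0], 0]]'

```text
time: 5.9
position: [0.6323, 0.0925, 0.1348]
ee_rot: [-0.015, 0.071, 0.997, -0.006]
ft_force: [-0.7, 1.3, -2.1]
grip_width: 0.324
```

play_rows --rows '[[[1.4, -0.35, 0], 0], [[0, 0, 0], 0], [[0, 0, 0], 0], [[0, 0, 0], 0]]'

```text
time: 6.3
position: [0.6408, 0.0943, 0.1318]
ee_rot: [-0.02, 0.067, 0.998, -0.006]
ft_force: [0.3, -0.2, -2.8]
grip_width: 0.322
```

```bash
cat > st.py <<'E'
from h import *
np.set_printoptions(suppress=True,precision=4)
s=read_state(); p=s['position']*1000; q=s['ee_rot']; w,x,y,z=q
a=np.radians(-8.22); ex=np.array([np.cos(a),np.sin(a)]);ey=np.array([-np.sin(a),np.cos(a)])
O=589.6*ex+72.5*ey; r=p[:2]-O
tz=np.array([2*(x*z+w*y),2*(y*z-w*x)])
print('t',round(s['time'],2),'pos',p.round(1),'station xy',(r@ex).round(1),(r@ey).round(1),'edge above plate',round(p[2]-30-71.2,1))
print('jaw-81.8 deg',round(np.degrees(2*np.arctan2(y,x))-90-81.78,2),'tilt deg along st x,y',np.degrees([tz@ex,tz@ey]).round(2),'F',s['ft_force'].round(2),'T',s['ft_torque'].round(3),'g',round(s['grip_width'],3),'q',s['qvel'].round(4))
E
python3 st.py
```

```text
t 6.3 pos [640.8  94.3 131.8] station xy 31.1 112.4 edge above plate 30.6
jaw-81.8 deg 0.58 tilt deg along st x,y [-2.21 -0.82] F [ 0.34 -0.15 -2.83] T [-0.02  -0.067 -0.029] g 0.322 q [-0.017  -0.0009 -0.0123  0.0234 -0.0062 -0.002  -0.0028]
```

play_rows --rows '[[[-1.5, 0, 0], 0], [[0, 0, 0], 0], [[0, 0, 0], 0]]'

```text
time: 6.6
position: [0.6236, 0.097, 0.1319]
ee_rot: [-0.02, 0.064, 0.998, -0.005]
ft_force: [0.6, 0.3, -1.8]
grip_width: 0.318
```

```bash
python3 st.py
```

```text
t 6.6 pos [623.6  97.  131.9] station xy 13.7 112.7 edge above plate 30.7
jaw-81.8 deg 0.83 tilt deg along st x,y [-2.28 -0.78] F [ 0.6   0.34 -1.84] T [ 0.022 -0.117 -0.063] g 0.318 q [-0.0072 -0.0087 -0.0072  0.034  -0.0058  0.0054 -0.0015]
```

play_rows --rows '[[[0, 0, 0], 0], [[0, 0, 0], 0], [[0, 0, 0], 0]]'

```text
time: 6.9
position: [0.6246, 0.0977, 0.1322]
ee_rot: [-0.02, 0.064, 0.998, -0.005]
ft_force: [0.3, -0.4, -2.6]
grip_width: 0.325
```

```bash
python3 st.py
```

```text
t 6.9 pos [624.6  97.7 132.2] station xy 14.6 113.5 edge above plate 31.0
jaw-81.8 deg 0.85 tilt deg along st x,y [-2.2  -0.73] F [ 0.28 -0.36 -2.56] T [-0.045 -0.046 -0.001] g 0.325 q [-0.0009  0.0018  0.001  -0.007   0.001  -0.0001 -0.0007]
```

play_rows --rows '[[[0.4, -0.15, 0], -0.005], [[0.4, -0.15, 0], -0.003], [[0.4, -0.15, 0], -0.003], [[0.4, -0.15, 0], -0.003], [[0.4, -0.15, 0], 0], [[0, 0, 0], 0], [[0, 0, 0], 0]]'

```text
time: 7.6
position: [0.6477, 0.0886, 0.1319]
ee_rot: [-0.019, 0.073, 0.997, -0.005]
ft_force: [-0.4, -0.4, -1.8]
grip_width: 0.32
```

```bash
python3 st.py
```

```text
t 7.6 pos [647.7  88.6 131.9] station xy 38.7 107.8 edge above plate 30.7
jaw-81.8 deg -0.12 tilt deg along st x,y [-2.15 -0.7 ] F [-0.41 -0.36 -1.83] T [ 0.034 -0.033 -0.001] g 0.32 q [ 0.0033  0.0041  0.001  -0.01    0.0022  0.0012  0.0014]
```

play_rows --rows '[[[0, 0, -0.8], 0], [[0, 0, -0.8], 0], [[0, 0, -0.5], 0], [[0, 0, -0.2], 0], [[0, 0, 0], 0]]'

```text
time: 8.1
position: [0.6463, 0.0888, 0.1061]
ee_rot: [-0.02, 0.072, 0.997, -0.005]
ft_force: [-0.2, 1.1, -1.5]
grip_width: 0.321
```

```bash
python3 st.py
```

```text
t 8.1 pos [646.3  88.8 106.1] station xy 37.4 107.8 edge above plate 4.9
jaw-81.8 deg -0.07 tilt deg along st x,y [-2.28 -0.73] F [-0.15  1.08 -1.5 ] T [-0.038 -0.038  0.02 ] g 0.321 q [-0.0017  0.0031 -0.0016  0.0019  0.0019 -0.0026 -0.0009]
```

play_rows --rows '[[[0, 0, -0.15], 0], [[0, 0, -0.15], 0], [[0, 0, -0.1], 0]]'

```text
time: 8.4
position: [0.6463, 0.089, 0.1032]
ee_rot: [-0.02, 0.072, 0.997, -0.005]
ft_force: [-4.2, 0.3, 7.3]
grip_width: 0.322
```

```bash
python3 st.py
```

```text
t 8.4 pos [646.3  89.  103.2] station xy 37.3 108.0 edge above plate 2.0
jaw-81.8 deg -0.07 tilt deg along st x,y [-2.26 -0.73] F [-4.22  0.35  7.29] T [-0.208  0.484 -0.058] g 0.322 q [-0.0009  0.0003  0.0026  0.0049  0.001  -0.0061 -0.0035]
```

play_rows --rows '[[[0, 0, -0.1], 0], [[0, 0, -0.1], 0]]'

```text
time: 8.6
position: [0.6463, 0.0891, 0.1032]
ee_rot: [-0.02, 0.072, 0.997, -0.005]
ft_force: [-4.2, 0.1, 5.4]
grip_width: 0.322
```

```bash
python3 st.py
```

```text
t 8.6 pos [646.3  89.1 103.2] station xy 37.3 108.1 edge above plate 2.0
jaw-81.8 deg -0.09 tilt deg along st x,y [-2.22 -0.74] F [-4.15  0.08  5.39] T [-0.118  0.496 -0.022] g 0.322 q [-0.0027 -0.0019  0.0034  0.0049  0.0031 -0.0046 -0.0054]
```

play_rows --rows '[[[0, 0, -0.1], 0], [[0, 0, -0.1], 0], [[0, 0, -0.1], 0]]'

```text
time: 8.9
position: [0.6463, 0.0891, 0.1031]
ee_rot: [-0.019, 0.073, 0.997, -0.005]
ft_force: [-3.6, -0.6, 6.2]
grip_width: 0.319
```

```bash
python3 st.py
```

```text
t 8.9 pos [646.3  89.1 103.1] station xy 37.3 108.1 edge above plate 1.9
jaw-81.8 deg -0.11 tilt deg along st x,y [-2.15 -0.76] F [-3.59 -0.56  6.19] T [-0.16   0.484 -0.092] g 0.319 q [-0.0006 -0.0028  0.003   0.0058  0.0024 -0.0076 -0.0061]
```

play_rows --rows '[[[0, 0, -0.2], 0], [[0, 0, -0.2], 0], [[0, 0, -0.2], 0], [[0, 0, -0.2], 0], [[0, 0, -0.2], 0], [[0, 0, -0.2], 0]]'

```text
time: 9.5
position: [0.6461, 0.0893, 0.1028]
ee_rot: [-0.017, 0.073, 0.997, -0.006]
ft_force: [-6.1, -0.8, 13.0]
grip_width: 0.321
```

```bash
python3 st.py
```

```text
t 9.5 pos [646.1  89.3 102.8] station xy 37.1 108.2 edge above plate 1.6
jaw-81.8 deg -0.2 tilt deg along st x,y [-1.93 -0.84] F [-6.15 -0.81 12.98] T [-0.388  0.81  -0.032] g 0.321 q [-0.0044 -0.0041  0.0042  0.0101  0.0066 -0.0115 -0.0093]
```

play_rows --rows '[[[-0.1, 0, -0.2], 0], [[-0.1, 0, -0.2], 0], [[-0.1, 0, -0.2], 0], [[-0.1, 0, -0.2], 0], [[-0.1, 0, -0.2], 0], [[-0.1, 0, -0.2], 0]]'

```text
time: 10.1
position: [0.6456, 0.0893, 0.102]
ee_rot: [-0.009, 0.074, 0.997, -0.006]
ft_force: [-4.0, -1.3, 9.9]
grip_width: 0.322
```

```bash
python3 st.py
```

```text
t 10.1 pos [645.6  89.3 102. ] station xy 36.6 108.2 edge above plate 0.8
jaw-81.8 deg -0.3 tilt deg along st x,y [-1.03 -0.71] F [-3.95 -1.33  9.88] T [-0.305  0.361 -0.064] g 0.322 q [-0.0075 -0.0111  0.012   0.0323  0.013  -0.0491 -0.0202]
```

Much faster flattening: the x tilt went from -1.9° to -1.0°. I'll continue.

play_rows --rows '[[[-0.1, 0, -0.2], 0], [[-0.1, 0, -0.2], 0], [[-0.1, 0, -0.2], 0], [[-0.1, 0, -0.2], 0]]'

```text
time: 10.5
position: [0.6453, 0.0894, 0.1014]
ee_rot: [-0.004, 0.074, 0.997, -0.005]
ft_force: [-3.7, -0.5, 10.3]
grip_width: 0.318
```

```bash
python3 st.py
```

```text
t 10.5 pos [645.3  89.4 101.4] station xy 36.3 108.2 edge above plate 0.2
jaw-81.8 deg -0.32 tilt deg along st x,y [-0.42 -0.62] F [-3.68 -0.54 10.3 ] T [-0.255  0.345 -0.065] g 0.318 q [-0.007  -0.0087  0.0101  0.0329  0.013  -0.0484 -0.0173]
```

play_rows --rows '[[[-0.1, 0, -0.2], 0], [[-0.1, 0, -0.2], 0], [[-0.05, 0, -0.2], 0.004]]'

```text
time: 10.8
position: [0.6453, 0.0893, 0.1013]
ee_rot: [-0.0, 0.073, 0.997, -0.005]
ft_force: [-5.1, -0.9, 11.9]
grip_width: 0.319
```

```bash
python3 st.py
```

```text
t 10.8 pos [645.3  89.3 101.3] station xy 36.3 108.1 edge above plate 0.1
jaw-81.8 deg -0.13 tilt deg along st x,y [ 0.01 -0.58] F [-5.08 -0.85 11.93] T [-0.185  0.999 -0.146] g 0.319 q [-0.0008 -0.0049 -0.0005  0.0175  0.0202 -0.0275  0.0169]
```

play_rows --rows '[[[0, 0.15, -0.2], 0], [[0, 0.15, -0.2], 0], [[0, 0.15, -0.2], 0]]'

```text
time: 11.1
position: [0.6454, 0.0895, 0.1013]
ee_rot: [0.001, 0.074, 0.997, -0.009]
ft_force: [-4.5, -2.9, 14.3]
grip_width: 0.321
```

```bash
python3 st.py;  python3 - <<'E'
from h import *
c,f,R,t=cam('side'); cv2.imwrite('pics/s3.png',cv2.resize(c['color'][120:280,260:460,::-1],None,fx=3.7,fy=3.7,interpolation=cv2.INTER_CUBIC))
E
```

```text
t 11.1 pos [645.4  89.5 101.3] station xy 36.3 108.4 edge above plate 0.1
jaw-81.8 deg -0.27 tilt deg along st x,y [ 0.13 -0.98] F [-4.52 -2.93 14.33] T [-0.685  1.252  0.16 ] g 0.321 q [-0.0255 -0.0029  0.0222 -0.0006  0.0109  0.0035 -0.0245]
```

View pics/s3.png

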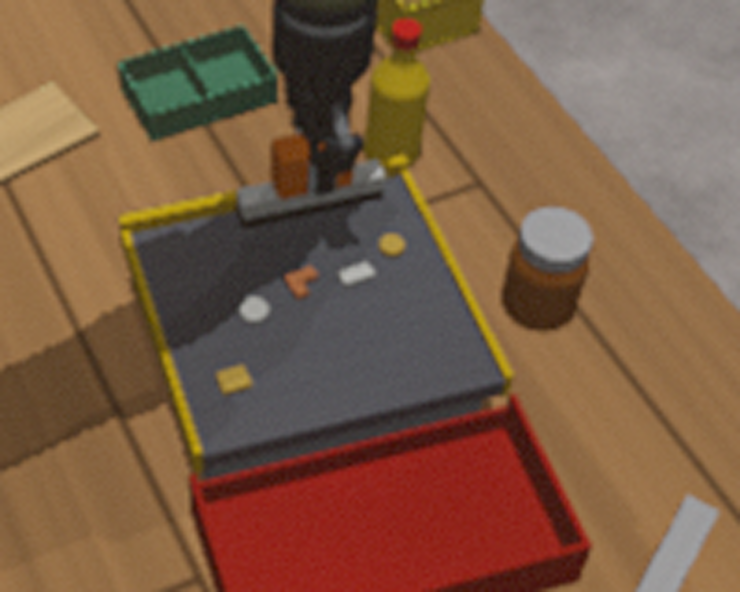

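play_rows --rows '[[[-0.03, -0.2, -0.2], 0.003], [[-0.05, -0.35, -0.2], 0], [[-0.05, -0.4, -0.2], 0]]'

```text
time: 11.45
position: [0.6454, 0.0889, 0.1013]
ee_rot: [0.003, 0.072, 0.997, -0.002]
ft_force: [-2.9, 4.6, 10.1]
grip_width: 0.323
```

```bash
python3 st.py
```

```text
t 11.45 pos [645.4  88.9 101.3] station xy 36.5 107.8 edge above plate 0.1
jaw-81.8 deg -0.01 tilt deg along st x,y [ 0.39 -0.23] F [-2.9   4.57 10.06] T [ 1.233  1.178 -0.181] g 0.323 q [ 0.0483 -0.0082 -0.0348  0.0325 -0.0081 -0.0601  0.0329]
```

play_rows --rows '[[[-0.08, -0.6, -0.2], 0], [[-0.08, -0.6, -0.2], 0]]'

```text
time: 11.65
position: [0.6459, 0.086, 0.1013]
ee_rot: [0.006, 0.07, 0.997, 0.005]
ft_force: [-1.3, 4.4, 10.7]
grip_width: 0.319
```

```bash
python3 st.py
```

```text
t 11.65 pos [645.9  86.  101.3] station xy 37.4 105.0 edge above plate 0.1
jaw-81.8 deg 0.14 tilt deg along st x,y [0.68 0.57] F [-1.27  4.35 10.67] T [ 1.279  1.11  -0.236] g 0.319 q [ 0.0778 -0.0124 -0.0479  0.0422 -0.0075 -0.0796  0.057 ]
```

play_rows --rows '[[[-0.3, 0.3, -0.2], 0], [[-0.3, 0.3, -0.2], 0], [[-0.3, 0.3, -0.2], 0]]'

```text
time: 11.95
position: [0.6451, 0.0888, 0.102]
ee_rot: [0.015, 0.072, 0.997, 0.002]
ft_force: [0.9, -6.2, 12.7]
grip_width: 0.321
```

```bash
python3 st.py
```

```text
t 11.95 pos [645.1  88.8 102. ] station xy 36.2 107.6 edge above plate 0.8
jaw-81.8 deg -0.0 tilt deg along st x,y [1.7 0.3] F [ 0.9  -6.2  12.71] T [-1.438  0.479  0.305] g 0.321 q [-0.055  -0.03    0.0611  0.0632  0.04   -0.0853 -0.0711]
```

play_rows --rows '[[[0.2, 0.2, -0.2], 0], [[0.2, 0.2, -0.2], 0], [[0.2, 0.2, -0.2], 0]]'

```text
time: 12.25
position: [0.6467, 0.0893, 0.1011]
ee_rot: [0.011, 0.073, 0.997, -0.004]
ft_force: [-11.4, -5.3, 19.1]
grip_width: 0.321
```

```bash
python3 st.py
```

```text
t 12.25 pos [646.7  89.3 101.1] station xy 37.7 108.4 edge above plate -0.1
jaw-81.8 deg -0.12 tilt deg along st x,y [ 1.31 -0.38] F [-11.43  -5.29  19.15] T [-0.863  2.052  0.177] g 0.321 q [-0.0287  0.0158  0.0132 -0.0489 -0.0031  0.0806 -0.0084]
```

play_rows --rows '[[[0.1, 0.2, -0.14], 0], [[0.1, 0.2, -0.14], 0], [[0.1, 0.2, -0.14], 0]]'

```text
time: 12.55
position: [0.6468, 0.0895, 0.1013]
ee_rot: [0.009, 0.073, 0.997, -0.01]
ft_force: [-8.1, -4.4, 12.4]
grip_width: 0.321
```

```bash
python3 st.py
```

```text
t 12.55 pos [646.8  89.5 101.3] station xy 37.7 108.5 edge above plate 0.1
jaw-81.8 deg -0.13 tilt deg along st x,y [ 1.12 -1.02] F [-8.08 -4.39 12.43] T [-0.846  1.105  0.214] g 0.321 q [-0.0313  0.0062  0.0202 -0.0251  0.0044  0.0418 -0.0142]
```

play_rows --rows '[[[0.15, 0.2, -0.13], 0], [[0.15, 0.2, -0.13], 0], [[0.15, 0.2, -0.13], 0], [[0.15, 0.2, -0.13], 0]]'

```text
time: 12.95
position: [0.647, 0.0897, 0.1016]
ee_rot: [0.005, 0.072, 0.997, -0.017]
ft_force: [-8.5, -4.2, 13.3]
grip_width: 0.318
```

```bash
python3 st.py
```

```text
t 12.95 pos [647.   89.7 101.6] station xy 37.9 108.8 edge above plate 0.4
jaw-81.8 deg -0.08 tilt deg along st x,y [ 0.67 -1.96] F [-8.53 -4.21 13.32] T [-0.892  1.105  0.163] g 0.318 q [-0.0281  0.0101  0.016  -0.0367  0.0024  0.0607 -0.0071]
```

play_rows --rows '[[[0, -0.7, -0.2], 0], [[-0.1, -1.0, -0.2], 0], [[-0.1, -1.2, -0.2], 0]]'

```text
time: 13.25
position: [0.6501, 0.0721, 0.1013]
ee_rot: [0.012, 0.068, 0.998, -0.009]
ft_force: [0.1, 4.3, 6.6]
grip_width: 0.321
```

```bash
python3 st.py
```

```text
t 13.25 pos [650.1  72.1 101.3] station xy 43.5 91.8 edge above plate 0.1
jaw-81.8 deg 0.39 tilt deg along st x,y [ 1.4  -0.95] F [0.1  4.28 6.64] T [ 1.276  0.108 -0.011] g 0.321 q [ 0.1775 -0.0173 -0.0415  0.0692  0.0256 -0.118   0.1345]
```

play_rows --rows '[[[-0.25, -1.1, -0.25], -0.005], [[-0.3, -1.1, -0.25], -0.005]]'

```text
time: 13.45
position: [0.6499, 0.0594, 0.1011]
ee_rot: [0.018, 0.072, 0.997, -0.001]
ft_force: [0.3, 4.0, 7.7]
grip_width: 0.319
```

```bash
python3 st.py;  python3 - <<'E'
from h import *
c,f,R,t=cam('side'); cv2.imwrite('pics/s4.png',cv2.resize(c['color'][120:280,260:460,::-1],None,fx=3.7,fy=3.7,interpolation=cv2.INTER_CUBIC))
E
```

```text
t 13.45 pos [649.9  59.4 101.1] station xy 45.1 79.2 edge above plate -0.1
jaw-81.8 deg -0.05 tilt deg along st x,y [ 2.06 -0.01] F [0.29 3.95 7.69] T [ 1.276  0.449 -0.208] g 0.319 q [ 0.1542 -0.0279 -0.0222  0.1192  0.0158 -0.17    0.0598]
```

View pics/s4.png

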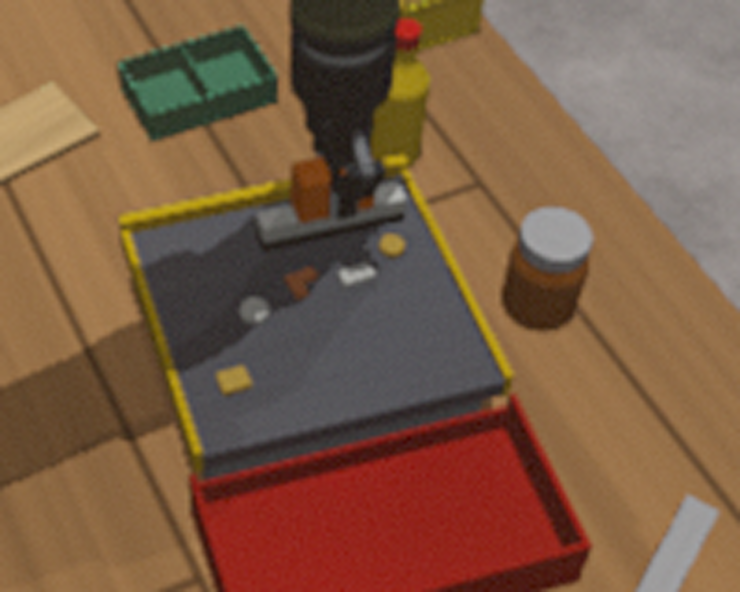

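play_rows --rows '[[[0.05, 0.1, -0.2], 0], [[0.05, 0.2, -0.2], 0], [[0.05, 0.2, -0.2], 0], [[0.05, 0.2, -0.2], 0]]'

```text
time: 13.9
position: [0.6498, 0.0573, 0.101]
ee_rot: [0.017, 0.075, 0.997, -0.008]
ft_force: [-6.3, -3.9, 15.7]
grip_width: 0.321
```

```bash
python3 st.py
```

```text
t 13.9 pos [649.8  57.3 101. ] station xy 45.3 77.1 edge above plate -0.2
jaw-81.8 deg -0.33 tilt deg along st x,y [ 1.98 -0.78] F [-6.32 -3.91 15.65] T [-0.794  1.582  0.272] g 0.321 q [-0.033   0.0008  0.0244 -0.0122  0.0088  0.0247 -0.0225]
```

play_rows --rows '[[[0.1, 0.2, -0.15], 0.003], [[0.1, 0.2, -0.15], 0.003], [[0.1, 0.2, -0.15], 0], [[0.1, 0.2, -0.15], 0], [[0.1, 0.2, -0.15], 0]]'

```text
time: 14.4
position: [0.65, 0.058, 0.1013]
ee_rot: [0.013, 0.074, 0.997, -0.016]
ft_force: [-6.8, -3.1, 13.2]
grip_width: 0.321
```

```bash
python3 st.py
```

```text
t 14.4 pos [650.   58.  101.3] station xy 45.5 77.8 edge above plate 0.1
jaw-81.8 deg -0.25 tilt deg along st x,y [ 1.63 -1.78] F [-6.79 -3.07 13.22] T [-0.748  1.279  0.054] g 0.321 q [-0.0316  0.0066  0.0213 -0.026   0.0035  0.04   -0.0193]
```

play_rows --rows '[[[-0.5, -1.0, -0.28], 0.002], [[-0.5, -1.3, -0.3], 0.002], [[-0.5, -1.3, -0.3], 0]]'

```text
time: 14.7
position: [0.6455, 0.0367, 0.101]
ee_rot: [0.025, 0.069, 0.997, -0.005]
ft_force: [0.8, 5.4, 9.8]
grip_width: 0.32
```

```bash
python3 st.py
```

```text
t 14.7 pos [645.5  36.7 101. ] station xy 44.0 56.1 edge above plate -0.2
jaw-81.8 deg 0.26 tilt deg along st x,y [ 2.94 -0.31] F [0.81 5.41 9.75] T [ 1.445  0.33  -0.185] g 0.32 q [ 0.1863 -0.0487 -0.0352  0.1757  0.0692 -0.2254  0.1028]
```

play_rows --rows '[[[-0.3, -1.2, -0.3], -0.003], [[-0.3, -1.2, -0.3], -0.003]]'

```text
time: 14.9
position: [0.6451, 0.0219, 0.1004]
ee_rot: [0.032, 0.071, 0.997, 0.003]
ft_force: [0.5, 5.8, 11.6]
grip_width: 0.325
```

```bash
python3 st.py
```

```text
t 14.9 pos [645.1  21.9 100.4] station xy 45.7 41.4 edge above plate -0.8
jaw-81.8 deg 0.06 tilt deg along st x,y [3.66 0.59] F [ 0.46  5.77 11.64] T [ 1.46   0.569 -0.126] g 0.325 q [ 0.1762 -0.0224 -0.0353  0.0979  0.019  -0.1594  0.0922]
```

play_rows --rows '[[[0.15, 0.1, -0.13], 0], [[0.2, 0.2, -0.13], 0], [[0.2, 0.2, -0.13], 0], [[0.2, 0.2, -0.13], 0], [[0.2, 0.2, -0.13], 0]]'

```text
time: 15.4
position: [0.649, 0.0232, 0.1004]
ee_rot: [0.028, 0.074, 0.997, -0.004]
ft_force: [-7.3, -2.3, 12.4]
grip_width: 0.321
```

```bash
python3 st.py;  python3 - <<'E'
from h import *
c,f,R,t=cam('side'); cv2.imwrite('pics/s5.png',cv2.resize(c['color'][120:280,260:460,::-1],None,fx=3.7,fy=3.7,interpolation=cv2.INTER_CUBIC))
E
```

```text
t 15.4 pos [649.   23.2 100.4] station xy 49.4 43.2 edge above plate -0.8
jaw-81.8 deg -0.24 tilt deg along st x,y [ 3.21 -0.19] F [-7.3  -2.26 12.45] T [-0.576  1.205 -0.135] g 0.321 q [-0.0297  0.0135  0.0147 -0.0521 -0.0055  0.0596 -0.014 ]
```

View pics/s5.png

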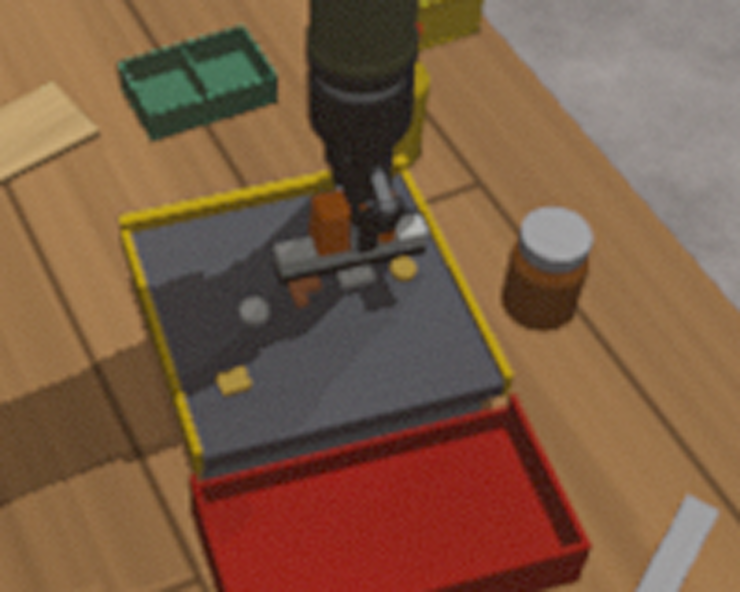

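play_rows --rows '[[[0, 0.2, -0.18], 0], [[0, 0.2, -0.18], 0.002], [[0, 0.2, -0.18], 0.002], [[0, 0.2, -0.18], 0], [[0, 0.2, -0.18], 0]]'

```text
time: 15.95
position: [0.6495, 0.0239, 0.1006]
ee_rot: [0.03, 0.075, 0.997, -0.011]
ft_force: [-5.2, -3.1, 13.0]
grip_width: 0.319
```

```bash
python3 st.py
```

```text
t 15.95 pos [649.5  23.9 100.6] station xy 49.8 44.0 edge above plate -0.6
jaw-81.8 deg -0.33 tilt deg along st x,y [ 3.52 -1.  ] F [-5.21 -3.09 13.03] T [-0.785  1.124  0.143] g 0.319 q [-0.0347 -0.0025  0.0328  0.0035  0.0158  0.0001 -0.0342]
```

play_rows --rows '[[[-0.4, -1.0, -0.28], 0.004], [[-0.5, -1.2, -0.3], 0.002], [[-0.5, -1.2, -0.3], 0]]'

```text
time: 16.25
position: [0.6462, 0.0043, 0.1003]
ee_rot: [0.042, 0.069, 0.997, 0.0]
ft_force: [1.0, 7.3, 9.7]
grip_width: 0.319
```

```bash
python3 st.py
```

```text
t 16.25 pos [646.2   4.3 100.3] station xy 49.3 24.2 edge above plate -0.9
jaw-81.8 deg 0.29 tilt deg along st x,y [4.84 0.41] F [1.01 7.26 9.7 ] T [ 1.628  0.27  -0.274] g 0.319 q [ 0.1773 -0.037  -0.0353  0.1432  0.0522 -0.2043  0.0956]
```

play_rows --rows '[[[0.1, 0.15, -0.15], 0], [[0.1, 0.25, -0.15], 0], [[0.1, 0.25, -0.15], 0], [[0.1, 0.25, -0.15], 0], [[0.1, 0.25, -0.15], 0], [[0.1, 0.25, -0.15], 0], [[0.1, 0.25, -0.15], 0]]'

```text
time: 16.95
position: [0.6485, 0.0062, 0.1]
ee_rot: [0.04, 0.073, 0.996, -0.011]
ft_force: [-7.1, -2.9, 14.1]
grip_width: 0.317
```

```bash
python3 st.py
```

```text
t 16.95 pos [648.5   6.2 100. ] station xy 51.4 26.3 edge above plate -1.2
jaw-81.8 deg -0.14 tilt deg along st x,y [ 4.63 -0.96] F [-7.14 -2.92 14.08] T [-0.76   1.233 -0.036] g 0.317 q [-0.0422  0.004   0.0326 -0.021   0.0056  0.0314 -0.0319]
```

play_rows --rows '[[[-0.4, -1.5, -0.28], 0.003], [[-0.6, -1.8, -0.32], 0.002], [[-0.6, -1.8, -0.32], 0]]'

```text
time: 17.25
position: [0.6437, -0.0286, 0.0995]
ee_rot: [0.053, 0.066, 0.996, 0.001]
ft_force: [1.2, 6.8, 10.8]
grip_width: 0.321
```

```bash
python3 st.py;  python3 - <<'E'
from h import *
c,f,R,t=cam('side'); cv2.imwrite('pics/s6.png',cv2.resize(c['color'][120:280,260:460,::-1],None,fx=3.7,fy=3.7,interpolation=cv2.INTER_CUBIC))
E
```

```text
t 17.25 pos [643.7 -28.6  99.5] station xy 51.5 -8.8 edge above plate -1.7
jaw-81.8 deg 0.6 tilt deg along st x,y [6.   0.54] F [ 1.19  6.8  10.8 ] T [ 1.852  0.469 -0.265] g 0.321 q [ 0.2932 -0.0315 -0.0533  0.1488  0.0598 -0.211   0.1841]
```

View pics/s6.png

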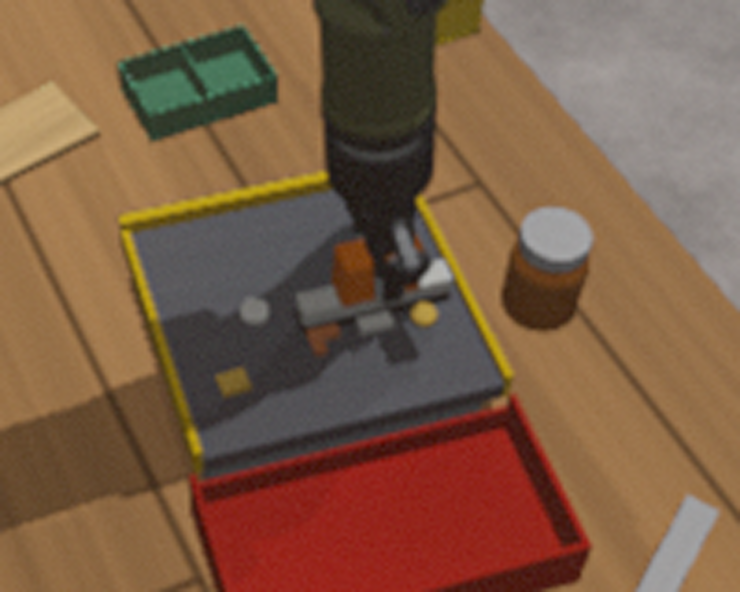

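play_rows --rows '[[[-0.5, -1.7, -0.35], -0.004], [[-0.4, -1.2, -0.35], -0.002]]'

```text
time: 17.5
position: [0.6411, -0.0532, 0.0978]
ee_rot: [0.06, 0.07, 0.996, 0.006]
ft_force: [-0.2, 4.7, 12.2]
grip_width: 0.317
```

```bash
python3 st.py
```

```text
t 17.5 pos [641.1 -53.2  97.8] station xy 52.5 -33.5 edge above plate -3.4
jaw-81.8 deg 0.2 tilt deg along st x,y [6.83 1.17] F [-0.23  4.69 12.21] T [ 1.513  0.746 -0.114] g 0.317 q [ 0.1693 -0.0012 -0.0718  0.0766  0.0206 -0.1632  0.1043]
```

play_rows --rows '[[[0.1, 0.1, -0.2], 0], [[0.15, 0.25, -0.2], 0], [[0.15, 0.25, -0.2], 0], [[0.15, 0.25, -0.2], 0], [[0.15, 0.25, -0.2], 0], [[0.15, 0.25, -0.2], 0]]'

```text
time: 18.1
position: [0.6425, -0.0531, 0.0964]
ee_rot: [0.056, 0.074, 0.996, -0.005]
ft_force: [-9.1, -1.7, 18.0]
grip_width: 0.319
```

```bash
python3 st.py
```

```text
t 18.1 pos [642.5 -53.1  96.4] station xy 53.8 -33.2 edge above plate -4.8
jaw-81.8 deg -0.29 tilt deg along st x,y [ 6.46 -0.13] F [-9.05 -1.65 18.03] T [-0.642  1.533 -0.014] g 0.319 q [-0.0495  0.0001  0.0372 -0.021   0.0028  0.0328 -0.0383]
```

play_rows --rows '[[[-0.5, -1.4, -0.25], 0.004], [[-0.7, -1.8, -0.32], 0.003]]'

```text
time: 18.3
position: [0.6388, -0.0747, 0.0969]
ee_rot: [0.066, 0.067, 0.996, 0.002]
ft_force: [1.3, 5.6, 13.1]
grip_width: 0.318
```

```bash
python3 st.py
```

```text
t 18.3 pos [638.8 -74.7  96.9] station xy 53.3 -55.1 edge above plate -4.3
jaw-81.8 deg 0.5 tilt deg along st x,y [7.45 0.8 ] F [ 1.26  5.55 13.07] T [ 1.78   0.318 -0.219] g 0.318 q [ 0.3075 -0.0271 -0.0799  0.1369  0.0718 -0.2039  0.2166]
```

play_rows --rows '[[[-0.6, -1.8, -0.32], -0.002], [[-0.6, -1.6, -0.32], -0.004]]'

```text
time: 18.5
position: [0.6349, -0.0998, 0.0966]
ee_rot: [0.075, 0.069, 0.995, 0.009]
ft_force: [0.8, 6.9, 11.7]
grip_width: 0.32
```

```bash
python3 st.py;  python3 - <<'E'
from h import *
c,f,R,t=cam('side'); cv2.imwrite('pics/s7.png',cv2.resize(c['color'][120:300,240:460,::-1],None,fx=3.3,fy=3.3,interpolation=cv2.INTER_CUBIC))
E
```

```text
t 18.5 pos [634.9 -99.8  96.6] station xy 53.0 -80.5 edge above plate -4.6
jaw-81.8 deg 0.33 tilt deg along st x,y [8.42 1.64] F [ 0.75  6.87 11.72] T [ 1.808  0.404 -0.218] g 0.32 q [ 0.2691 -0.0094 -0.0679  0.09    0.0374 -0.1697  0.1512]
```

View pics/s7.png

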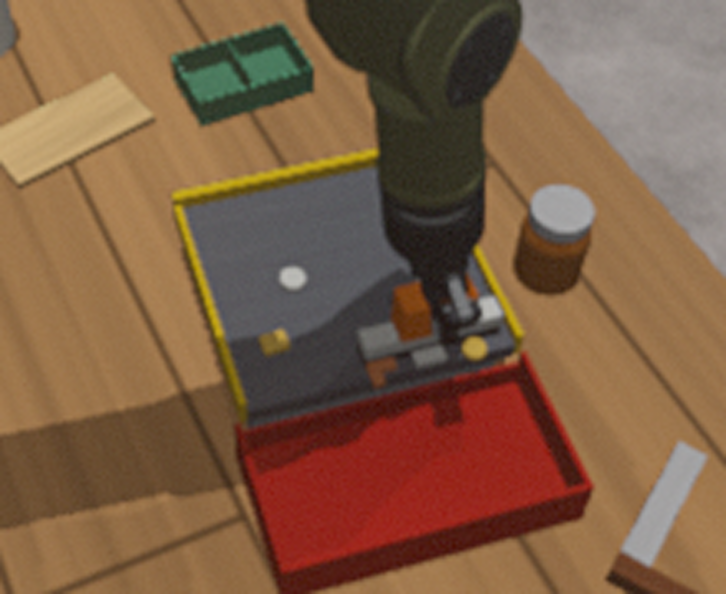

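play_rows --rows '[[[-0.5, -1.3, -0.32], -0.002], [[-0.2, -0.4, -0.25], 0]]'

```text
time: 18.75
position: [0.634, -0.1145, 0.0958]
ee_rot: [0.082, 0.071, 0.994, 0.012]
ft_force: [-1.0, -1.0, 7.7]
grip_width: 0.321
```

```bash
python3 st.py;  python3 - <<'E'
from h import *
c,f,R,t=cam('side'); cv2.imwrite('pics/s8.png',cv2.resize(c['color'][120:300,240:460,::-1],None,fx=3.3,fy=3.3,interpolation=cv2.INTER_CUBIC))
E
```

```text
t 18.75 pos [ 634.  -114.5   95.8] station xy 54.2 -95.2 edge above plate -5.4
jaw-81.8 deg 0.09 tilt deg along st x,y [9.22 2.06] F [-1.01 -0.96  7.73] T [-0.07   0.911  0.033] g 0.321 q [ 0.0371  0.005  -0.0342  0.0219  0.0242 -0.0823  0.0343]
```

View pics/s8.png

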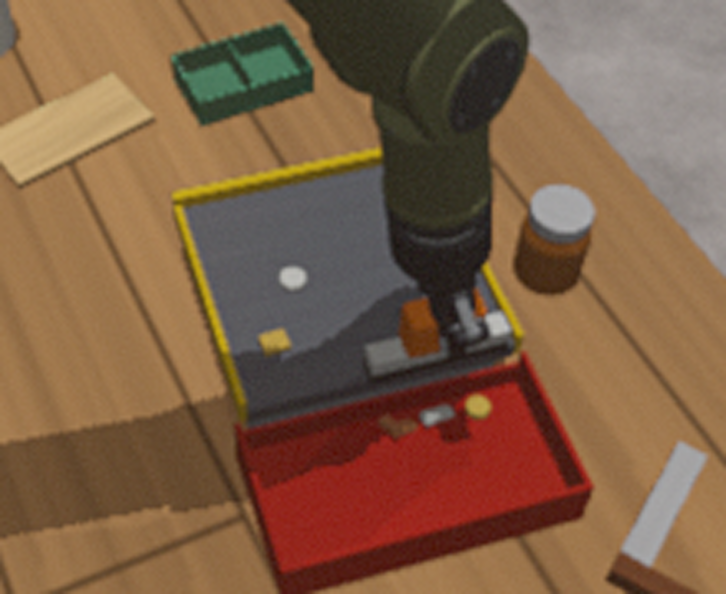

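play_rows --rows '[[[0, 0, 1.0], 0], [[0, 0, 2.0], 0], [[0, 0, 1.5], 0], [[-0.5, 1.5, 0.5], 0], [[-0.8, 2.2, 0], 0], [[-0.8, 2.2, 0], 0], [[-0.8, 2.4, 0], 0], [[-0.8, 2.4, 0], 0], [[-0.8, 2.4, 0], 0], [[-0.8, 2.0, 0], 0], [[0, 0, 0], 0], [[0, 0, 0], 0]]'

```text
time: 20.0
position: [0.573, 0.0511, 0.1468]
ee_rot: [0.08, 0.068, 0.994, 0.015]
ft_force: [-0.1, 0.0, -1.4]
grip_width: 0.321
```

```bash
python3 st.py
```

```text
t 20.0 pos [573.   51.1 146.8] station xy -29.8 60.0 edge above plate 45.6
jaw-81.8 deg 0.44 tilt deg along st x,y [9.01 2.4 ] F [-0.12  0.01 -1.43] T [-0.048  0.256 -0.016] g 0.321 q [-0.0399 -0.0029 -0.0237  0.0226 -0.0088 -0.0131 -0.0125]
```

play_rows --rows '[[[3.5, 0, 0.3], 0], [[3.5, 0, 0], 0], [[0, 0, 0], 0], [[0, 0, 0], 0]]'

```text
time: 20.4
position: [0.6413, 0.0489, 0.148]
ee_rot: [0.077, 0.068, 0.995, 0.014]
ft_force: [-0.3, -0.5, -2.7]
grip_width: 0.316
```

```bash
python3 st.py
```

```text
t 20.4 pos [641.3  48.9 148. ] station xy 38.1 67.6 edge above plate 46.8
jaw-81.8 deg 0.38 tilt deg along st x,y [8.64 2.22] F [-0.34 -0.53 -2.69] T [-0.006  0.332 -0.009] g 0.316 q [ 0.0113  0.0185  0.0092 -0.0461  0.0007 -0.0084  0.0077]
```

play_rows --rows '[[[-3.5, 0, 0.3], 0], [[-3.5, 0, 0], 0], [[0, 0, 0], 0], [[0, 0, 0], 0]]'

```text
time: 20.8
position: [0.5655, 0.0457, 0.15]
ee_rot: [0.075, 0.07, 0.995, 0.013]
ft_force: [-0.2, 1.1, -2.4]
grip_width: 0.321
```

```bash
python3 st.py
```

```text
t 20.8 pos [565.5  45.7 150. ] station xy -36.5 53.6 edge above plate 48.8
jaw-81.8 deg 0.14 tilt deg along st x,y [8.43 2.06] F [-0.16  1.05 -2.35] T [-0.019  0.16  -0.012] g 0.321 q [-0.0012 -0.0209  0.0028  0.08   -0.0013  0.0074 -0.01  ]
```

play_rows --rows '[[[-0.1, 1.0, 0], 0], [[-0.1, 1.2, 0], 0], [[-0.1, 1.2, 0], 0], [[-0.1, 1.0, 0], -0.002], [[-0.1, 0.5, -0.3], 0], [[0, 0, -0.5], 0], [[0, 0, -0.5], 0], [[0, 0, 0], 0]]'

```text
time: 21.6
position: [0.562, 0.1015, 0.1359]
ee_rot: [0.076, 0.07, 0.995, 0.014]
ft_force: [-1.4, -0.1, -2.9]
grip_width: 0.324
```

```bash
python3 st.py
```

```text
t 21.6 pos [562.  101.5 135.9] station xy -47.9 108.4 edge above plate 34.7
jaw-81.8 deg 0.12 tilt deg along st x,y [8.56 2.21] F [-1.36 -0.11 -2.87] T [-0.026  0.248 -0.009] g 0.324 q [ 0.0007 -0.004   0.0075 -0.0036  0.0025  0.0023 -0.0013]
```

play_rows --rows '[[[-0.3, -0.25, -0.6], 0], [[0, 0, -0.8], 0], [[0, 0, -0.7], 0], [[0, 0, -0.3], 0], [[0, 0, 0], 0]]'

```text
time: 22.1
position: [0.5584, 0.0963, 0.109]
ee_rot: [0.075, 0.072, 0.994, 0.013]
ft_force: [0.7, 0.6, -2.6]
grip_width: 0.322
```

```bash
python3 st.py; python3 - <<'E'
from h import *
c,f,R,t=cam('side'); cv2.imwrite('pics/s9.png',cv2.resize(c['color'][120:300,240:460,::-1],None,fx=3.3,fy=3.3,interpolation=cv2.INTER_CUBIC))
E
```

```text
t 22.1 pos [558.4  96.3 109. ] station xy -50.7 102.7 edge above plate 7.8
jaw-81.8 deg -0.06 tilt deg along st x,y [8.49 2.07] F [ 0.73  0.62 -2.6 ] T [-0.02   0.193 -0.006] g 0.322 q [-0.0003  0.0041  0.0032  0.0025  0.0025 -0.0028 -0.0011]
```

View pics/s9.png

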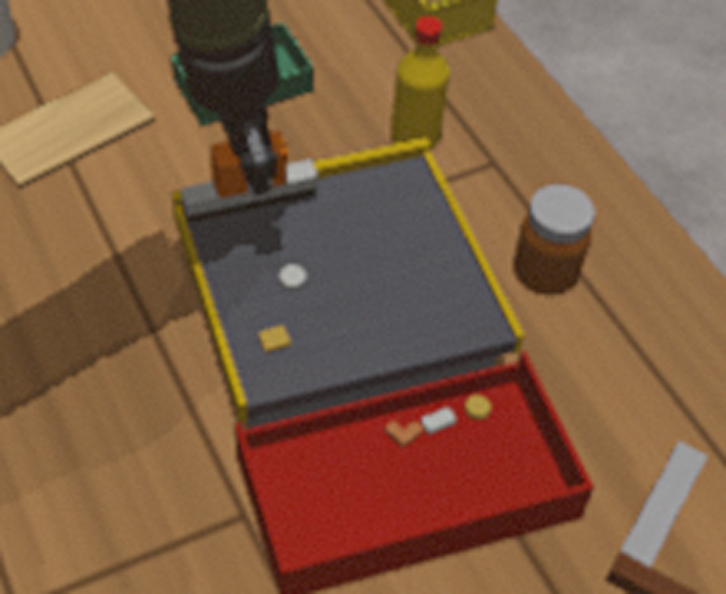

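play_rows --rows '[[[0.3, 0.2, -0.2], 0], [[0, 0.1, -0.2], 0], [[0, 0, -0.15], 0], [[0, 0, -0.15], 0]]'

```text
time: 22.55
position: [0.5627, 0.1, 0.1025]
ee_rot: [0.077, 0.072, 0.994, 0.013]
ft_force: [1.0, -0.4, -2.3]
grip_width: 0.319
```

```bash
python3 st.py
```

```text
t 22.55 pos [562.7 100.  102.5] station xy -47.0 106.9 edge above plate 1.3
jaw-81.8 deg -0.07 tilt deg along st x,y [8.61 2.14] F [ 0.98 -0.43 -2.28] T [-0.183  0.286 -0.012] g 0.319 q [-0.0172  0.0287  0.0261  0.0079  0.0117 -0.0378 -0.0128]
```

play_rows --rows '[[[0, 0, -0.2], 0], [[0.05, 0.1, -0.2], 0], [[0.1, 0.3, -0.15], 0], [[0.1, 0.3, -0.15], 0], [[0.1, 0.3, -0.15], 0]]'

```text
time: 23.05
position: [0.5632, 0.1006, 0.101]
ee_rot: [0.076, 0.074, 0.994, 0.005]
ft_force: [-5.3, -5.3, 16.5]
grip_width: 0.321
```

```bash
python3 st.py
```

```text
t 23.05 pos [563.2 100.6 101. ] station xy -46.5 107.6 edge above plate -0.2
jaw-81.8 deg -0.26 tilt deg along st x,y [8.66 1.17] F [-5.28 -5.33 16.52] T [-1.24   1.222  0.367] g 0.321 q [-0.0579  0.0043  0.0417 -0.0201 -0.0027  0.0423 -0.0296]
```

play_rows --rows '[[[0.1, 0.35, -0.11], 0.002], [[0.1, 0.35, -0.11], 0.002], [[0.1, 0.35, -0.11], 0.002], [[0.1, 0.35, -0.11], 0], [[0.1, 0.35, -0.11], 0], [[0.1, 0.35, -0.11], 0]]'

```text
time: 23.65
position: [0.5633, 0.1013, 0.101]
ee_rot: [0.073, 0.073, 0.995, -0.012]
ft_force: [-5.2, -5.5, 13.1]
grip_width: 0.319
```

```bash
python3 st.py
```

```text
t 23.65 pos [563.3 101.3 101. ] station xy -46.6 108.3 edge above plate -0.2
jaw-81.8 deg -0.16 tilt deg along st x,y [ 8.43 -0.77] F [-5.21 -5.51 13.14] T [-1.273  0.901  0.428] g 0.319 q [-0.0594  0.0032  0.0411 -0.0249 -0.0006  0.0565 -0.0283]
```

play_rows --rows '[[[0.1, 0.6, -0.1], 0], [[0.1, 0.6, -0.1], 0], [[0.1, 0.5, -0.1], 0]]'

```text
time: 23.95
position: [0.5633, 0.1017, 0.1012]
ee_rot: [0.071, 0.074, 0.994, -0.025]
ft_force: [-3.8, -5.8, 10.8]
grip_width: 0.323
```

```bash
python3 st.py
```

```text
t 23.95 pos [563.3 101.7 101.2] station xy -46.6 108.7 edge above plate 0.0
jaw-81.8 deg -0.34 tilt deg along st x,y [ 8.29 -2.34] F [-3.81 -5.82 10.81] T [-1.481  0.707  0.603] g 0.323 q [-0.0767  0.009   0.0574 -0.0337 -0.0003  0.0787 -0.0372]
```

play_rows --rows '[[[-0.1, -1.0, -0.2], 0.003], [[-0.2, -1.7, -0.28], 0.003], [[-0.3, -1.8, -0.3], 0]]'

```text
time: 24.25
position: [0.5665, 0.0748, 0.1009]
ee_rot: [0.083, 0.064, 0.994, -0.01]
ft_force: [-0.2, 7.9, 15.4]
grip_width: 0.322
```

```bash
python3 st.py
```

```text
t 24.25 pos [566.5  74.8 100.9] station xy -39.7 82.6 edge above plate -0.3
jaw-81.8 deg 0.81 tilt deg along st x,y [ 9.56 -0.44] F [-0.22  7.87 15.41] T [2.054 0.392 0.126] g 0.322 q [ 0.2728 -0.028  -0.0048  0.1608  0.1253 -0.2969  0.1521]
```

play_rows --rows '[[[-0.6, -1.7, -0.28], -0.006], [[-0.6, -1.6, -0.28], -0.006]]'

```text
time: 24.45
position: [0.5627, 0.0509, 0.1006]
ee_rot: [0.093, 0.068, 0.993, -0.002]
ft_force: [1.0, 5.5, 13.4]
grip_width: 0.318
```

```bash
python3 st.py
```

```text
t 24.45 pos [562.7  50.9 100.6] station xy -40.0 58.3 edge above plate -0.6
jaw-81.8 deg 0.41 tilt deg along st x,y [10.58  0.56] F [ 1.    5.46 13.38] T [1.336 0.148 0.013] g 0.318 q [ 0.1988 -0.0319  0.0865  0.206   0.1106 -0.3407  0.073 ]
```

play_rows --rows '[[[0, 0.2, -0.15], 0], [[0.1, 0.35, -0.15], 0], [[0.1, 0.35, -0.15], 0], [[0.1, 0.35, -0.15], 0], [[0.1, 0.35, -0.15], 0], [[0.1, 0.35, -0.15], 0]]'

```text
time: 25.05
position: [0.5636, 0.052, 0.1006]
ee_rot: [0.093, 0.074, 0.993, -0.016]
ft_force: [-5.0, -5.2, 16.1]
grip_width: 0.321
```

```bash
python3 st.py
```

```text
t 25.05 pos [563.6  52.  100.6] station xy -39.2 59.5 edge above plate -0.6
jaw-81.8 deg -0.25 tilt deg along st x,y [10.68 -1.03] F [-5.03 -5.17 16.09] T [-1.069  1.14   0.063] g 0.321 q [-0.0704  0.0044  0.0549 -0.0156 -0.0108  0.0402 -0.0399]
```

play_rows --rows '[[[0.1, 0.35, -0.11], 0.003], [[0.1, 0.35, -0.11], 0.002], [[0.1, 0.35, -0.11], 0]]'

```text
time: 25.35
position: [0.5637, 0.0526, 0.1009]
ee_rot: [0.091, 0.074, 0.993, -0.023]
ft_force: [-3.8, -4.6, 10.5]
grip_width: 0.322
```

play_rows --rows '[[[-0.4, -1.2, -0.22], 0.002], [[-0.55, -1.8, -0.28], 0.002], [[-0.55, -1.8, -0.28], 0]]'

```text
time: 25.65
position: [0.56, 0.0187, 0.1]
ee_rot: [0.105, 0.066, 0.992, -0.011]
ft_force: [1.2, 5.4, 13.1]
grip_width: 0.318
```

```bash
python3 st.py; python3 - <<'E'
from h import *
c,f,R,t=cam('side'); cv2.imwrite('pics/s10.png',cv2.resize(c['color'][120:300,240:460,::-1],None,fx=3.3,fy=3.3,interpolation=cv2.INTER_CUBIC))
E
```

```text
t 25.65 pos [560.   18.7 100. ] station xy -38.1 26.1 edge above plate -1.2
jaw-81.8 deg 0.56 tilt deg along st x,y [12.   -0.31] F [ 1.16  5.41 13.1 ] T [1.615 0.174 0.008] g 0.318 q [ 0.2706 -0.0185  0.0617  0.182   0.1762 -0.3396  0.1376]
```

View pics/s10.png

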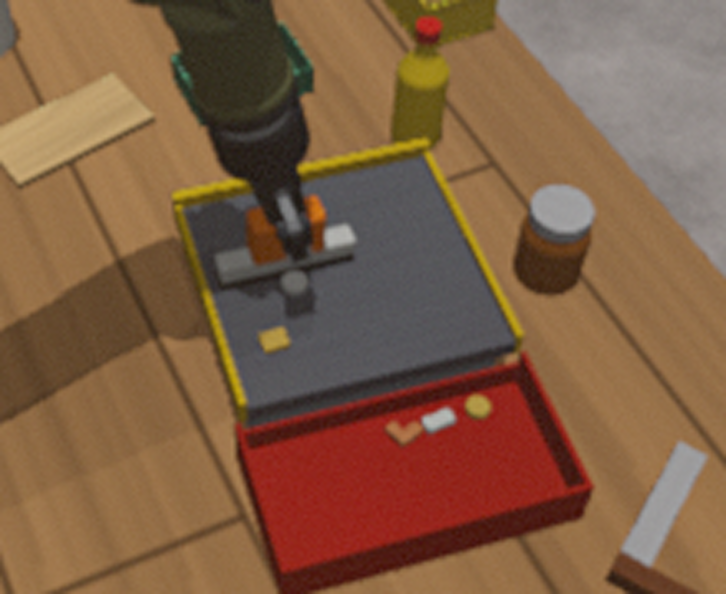

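play_rows --rows '[[[-0.5, -1.8, -0.3], -0.004], [[-0.5, -1.5, -0.3], -0.004]]'

```text
time: 25.9
position: [0.5571, -0.0095, 0.099]
ee_rot: [0.114, 0.069, 0.991, -0.005]
ft_force: [0.3, 6.3, 14.0]
grip_width: 0.319
```

play_rows --rows '[[[0, 0.2, -0.17], 0], [[0.1, 0.35, -0.15], 0], [[0.1, 0.35, -0.15], 0], [[0.1, 0.35, -0.15], 0], [[0.1, 0.35, -0.15], 0.002], [[0.1, 0.35, -0.13], 0.002]]'

```text
time: 26.5
position: [0.5578, -0.0092, 0.0989]
ee_rot: [0.114, 0.074, 0.991, -0.018]
ft_force: [-4.6, -4.6, 15.3]
grip_width: 0.325
```

```bash
python3 st.py
```

```text
t 26.5 pos [557.8  -9.2  98.9] station xy -36.2 -1.9 edge above plate -2.3
jaw-81.8 deg -0.35 tilt deg along st x,y [13.11 -1.21] F [-4.64 -4.61 15.31] T [-1.098  1.027  0.074] g 0.325 q [-0.0744  0.003   0.0591 -0.0085 -0.0127  0.0282 -0.0231]
```

play_rows --rows '[[[-0.4, -1.2, -0.22], 0.003], [[-0.55, -1.8, -0.28], 0.002], [[-0.55, -1.8, -0.3], 0]]'

```text
time: 26.8
position: [0.5535, -0.0409, 0.0986]
ee_rot: [0.119, 0.068, 0.99, -0.013]
ft_force: [0.9, 5.6, 9.4]
grip_width: 0.322
```

```bash
python3 st.py
```

```text
t 26.8 pos [553.5 -40.9  98.6] station xy -36.0 -33.9 edge above plate -2.6
jaw-81.8 deg 0.34 tilt deg along st x,y [13.65 -0.42] F [0.87 5.63 9.41] T [ 1.37   0.262 -0.026] g 0.322 q [ 0.3921 -0.0095 -0.1953  0.0529  2.1871 -0.0002 -1.9013]
```

```bash
python3 -c "
from h import *
s=read_state();print(s['joints'].round(3),s['qvel'].round(3),s['tau'].round(1),s['time'])"
```

```text
[-0.05   0.758  0.017  2.132  1.166  0.042  0.233] [ 0.392 -0.009 -0.195  0.053  2.187 -0.    -1.901] [  0.3 -42.3   4.6  -4.6  -2.    0.    2.3] 26.8
```

play_rows --rows '[[[0.15, 0.05, -0.1], 0]]'

```text
time: 26.9
position: [0.5544, -0.0429, 0.0987]
ee_rot: [0.12, 0.069, 0.99, -0.014]
ft_force: [-4.7, -3.8, 7.4]
grip_width: 0.319
```

```bash
sed -i '$a print("J",s["joints"].round(3))' st.py; python3 st.py
```

```text
t 26.9 pos [554.4 -42.9  98.7] station xy -34.8 -35.7 edge above plate -2.5
jaw-81.8 deg 0.28 tilt deg along st x,y [13.69 -0.58] F [-4.73 -3.83  7.35] T [-0.63   1.29  -0.073] g 0.319 q [-0.0149  0.0049 -0.0425 -0.051  -0.1708  0.0338  0.1407]
J [-0.047  0.759  0.015  2.129  1.164  0.046  0.237]
```

play_rows --rows '[[[0.2, 0.05, -0.13], 0], [[0.2, 0.05, -0.13], 0], [[0.2, 0.05, -0.13], 0]]'

```text
time: 27.2
position: [0.5553, -0.0426, 0.0972]
ee_rot: [0.118, 0.069, 0.99, -0.015]
ft_force: [-10.3, -0.1, 16.0]
grip_width: 0.321
```

```bash
python3 st.py
```

```text
t 27.2 pos [555.3 -42.6  97.2] station xy -33.9 -35.3 edge above plate -4.0
jaw-81.8 deg 0.25 tilt deg along st x,y [13.52 -0.72] F [-10.35  -0.14  15.98] T [0.076 1.498 0.043] g 0.321 q [ 0.0257  0.0064 -0.0548 -0.0137 -0.0124  0.0539  0.0106]
J [-0.039  0.762 -0.001  2.123  1.154  0.061  0.245]
```

play_rows --rows '[[[0.2, 0.1, -0.1], 0], [[0.2, 0.1, -0.1], 0], [[0.2, 0.1, -0.1], 0], [[0.2, 0.1, -0.1], 0], [[0.2, 0.1, -0.1], 0]]'

```text
time: 27.7
position: [0.5556, -0.0423, 0.0972]
ee_rot: [0.115, 0.07, 0.991, -0.02]
ft_force: [-9.4, 0.2, 15.2]
grip_width: 0.32
```

```bash
python3 st.py
```

```text
t 27.7 pos [555.6 -42.3  97.2] station xy -33.7 -34.9 edge above plate -4.0
jaw-81.8 deg 0.1 tilt deg along st x,y [13.2  -1.33] F [-9.38  0.17 15.21] T [-0.088  1.19  -0.006] g 0.32 q [ 0.0251 -0.0027 -0.064  -0.0162 -0.03    0.0734  0.0161]
J [-0.025  0.761 -0.034  2.115  1.141  0.099  0.253]
```

play_rows --rows '[[[-0.1, -1.0, -0.2], 0]]'

```text
time: 27.8
position: [0.5565, -0.0472, 0.0971]
ee_rot: [0.117, 0.068, 0.991, -0.016]
ft_force: [0.1, 7.6, 14.3]
grip_width: 0.321
```

```bash
python3 st.py
```

```text
t 27.8 pos [556.5 -47.2  97.1] station xy -32.1 -39.7 edge above plate -4.1
jaw-81.8 deg 0.38 tilt deg along st x,y [13.45 -0.78] F [ 0.05  7.59 14.25] T [ 2.174 -0.399  0.43 ] g 0.321 q [ 0.1433  0.0083  0.0948  0.0243  0.2464 -0.1859 -0.0474]
J [-0.013  0.762 -0.028  2.117  1.164  0.08   0.249]
```

play_rows --rows '[[[0.22, 0, -0.1], 0], [[0.22, 0, -0.1], 0], [[0.22, 0, -0.1], 0], [[0.22, 0, -0.1], 0], [[0.22, 0, -0.1], 0], [[0.22, 0, -0.1], 0], [[0.22, 0, -0.1], 0], [[0.22, 0, -0.1], 0]]'

```text
time: 28.6
position: [0.5615, -0.0489, 0.0971]
ee_rot: [0.114, 0.068, 0.991, -0.018]
ft_force: [-9.0, 0.3, 14.8]
grip_width: 0.318
```

```bash
python3 st.py
```

```text
t 28.6 pos [561.5 -48.9  97.1] station xy -26.9 -40.6 edge above plate -4.1
jaw-81.8 deg 0.34 tilt deg along st x,y [13.12 -1.12] F [-9.    0.29 14.81] T [0.116 1.119 0.028] g 0.318 q [ 0.0485  0.0032 -0.0827 -0.0269 -0.0406  0.0707  0.0471]
J [ 0.033  0.765 -0.101  2.094  1.134  0.142  0.285]
```

play_rows --rows '[[[-0.4, -1.3, -0.2], 0], [[-0.4, -1.8, -0.26], 0]]'

```text
time: 28.8
position: [0.5602, -0.0682, 0.0968]
ee_rot: [0.122, 0.063, 0.991, -0.008]
ft_force: [1.0, 5.3, 11.1]
grip_width: 0.32
```

```bash
python3 st.py; python3 - <<'E'
from h import *
c,f,R,t=cam('side'); cv2.imwrite('pics/s11.png',cv2.resize(c['color'][120:300,240:460,::-1],None,fx=3.3,fy=3.3,interpolation=cv2.INTER_CUBIC))
E
```

```text
t 28.8 pos [560.2 -68.2  96.8] station xy -25.4 -59.9 edge above plate -4.4
jaw-81.8 deg 0.99 tilt deg along st x,y [13.85  0.19] F [ 1.02  5.32 11.1 ] T [1.526 0.2   0.11 ] g 0.32 q [ 0.2438  0.0123  0.1654  0.0508  0.429  -0.3119 -0.0851]
J [ 0.065  0.765 -0.066  2.107  1.207  0.076  0.271]
```

View pics/s11.png

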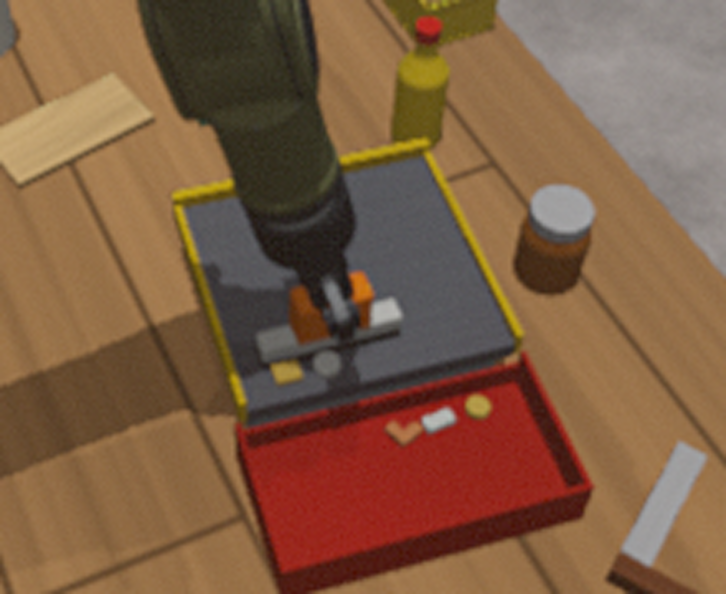

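play_rows --rows '[[[0.1, 0.1, -0.14], -0.003], [[0.17, 0.1, -0.13], -0.003], [[0.17, 0.1, -0.13], -0.003], [[0.17, 0.1, -0.13], -0.003], [[0.17, 0.1, -0.13], 0], [[0.17, 0.1, -0.13], 0]]'

```text
time: 29.45
position: [0.5602, -0.0731, 0.0951]
ee_rot: [0.12, 0.072, 0.99, -0.017]
ft_force: [-8.8, -0.6, 16.7]
grip_width: 0.322
```

```bash
python3 st.py
```

```text
t 29.45 pos [560.2 -73.1  95.1] station xy -24.7 -64.8 edge above plate -6.1
jaw-81.8 deg -0.13 tilt deg along st x,y [13.7  -1.01] F [-8.82 -0.61 16.67] T [-0.145  1.476  0.16 ] g 0.322 q [-0.0118  0.0031 -0.008  -0.0058 -0.0107  0.0324  0.0002]
J [ 0.054  0.769 -0.054  2.104  1.211  0.091  0.245]
```

play_rows --rows '[[[-0.2, -1.3, -0.18], 0], [[-0.2, -1.7, -0.22], 0]]'

```text
time: 29.65
position: [0.5609, -0.0922, 0.0949]
ee_rot: [0.125, 0.067, 0.99, -0.008]
ft_force: [-0.1, 7.1, 12.3]
grip_width: 0.319
```

```bash
python3 st.py
```

```text
t 29.65 pos [560.9 -92.2  94.9] station xy -21.3 -83.5 edge above plate -6.3
jaw-81.8 deg 0.5 tilt deg along st x,y [14.24  0.15] F [-0.07  7.07 12.31] T [1.714 0.2   0.243] g 0.319 q [ 0.3831  0.017  -0.118  -0.027   0.4115 -0.1041 -0.0588]
J [ 0.113  0.771 -0.064  2.103  1.282  0.062  0.234]
```

play_rows --rows '[[[-0.1, -1.3, -0.2], 0]]'

```text
time: 29.75
position: [0.562, -0.1016, 0.0947]
ee_rot: [0.128, 0.065, 0.99, -0.005]
ft_force: [-0.6, 5.5, 11.5]
grip_width: 0.318
```

```bash
python3 st.py
```

```text
t 29.75 pos [ 562.  -101.6   94.7] station xy -18.9 -92.8 edge above plate -6.5
jaw-81.8 deg 0.69 tilt deg along st x,y [14.5   0.59] F [-0.61  5.48 11.48] T [1.413 0.651 0.052] g 0.318 q [ 0.3456  0.0191 -0.1961 -0.0434  0.2997 -0.0143 -0.0215]
J [ 0.148  0.772 -0.082  2.099  1.313  0.06   0.231]
```

play_rows --rows '[[[0, -0.6, -0.15], 0], [[0, -0.2, -0.1], 0]]'

```text
time: 29.95
position: [0.5633, -0.1057, 0.0949]
ee_rot: [0.13, 0.064, 0.989, -0.0]
ft_force: [-4.9, 2.5, 11.1]
grip_width: 0.324
```

```bash
python3 st.py; python3 - <<'E'
from h import *
c,f,R,t=cam('side'); cv2.imwrite('pics/s12.png',cv2.resize(c['color'][120:300,240:460,::-1],None,fx=3.3,fy=3.3,interpolation=cv2.INTER_CUBIC))
E
```

```text
t 29.95 pos [ 563.3 -105.7   94.9] station xy -17.0 -96.6 edge above plate -6.3
jaw-81.8 deg 0.8 tilt deg along st x,y [14.76  1.15] F [-4.91  2.49 11.08] T [ 0.706  1.165 -0.048] g 0.324 q [ 0.0613 -0.0018 -0.0565  0.0064  0.2498 -0.0105 -0.2132]
J [ 0.174  0.774 -0.099  2.096  1.354  0.059  0.207]
```

View pics/s12.png

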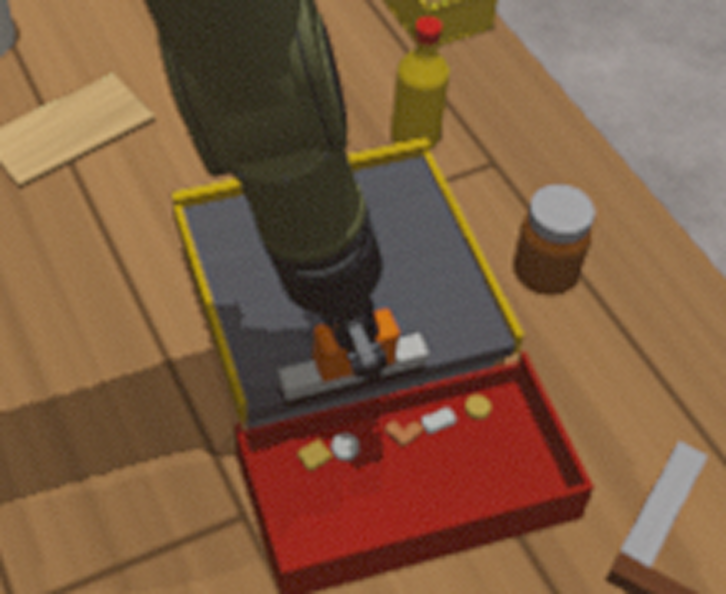

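play_rows --rows '[[[0.1, 0, 0.8], 0], [[0.1, 0.1, 1.5], 0], [[0.2, 0.3, 2.5], 0], [[0.2, 0.3, 3.0], 0], [[0.2, 0.3, 2.0], 0], [[0, 0, 0], 0]]'

```text
time: 30.6
position: [0.5694, -0.0953, 0.196]
ee_rot: [0.128, 0.064, 0.99, 0.0]
ft_force: [0.4, -0.0, -1.5]
grip_width: 0.324
```

```bash
python3 st.py
```

```text
t 30.6 pos [569.4 -95.3 196. ] station xy -12.5 -85.4 edge above plate 94.8
jaw-81.8 deg 0.82 tilt deg along st x,y [14.53  1.16] F [ 0.42 -0.01 -1.52] T [-0.026  0.366 -0.027] g 0.324 q [-0.0003  0.0212  0.0316  0.0318  0.0118 -0.0092 -0.0127]
J [ 0.47   0.648 -0.61   1.993  0.888  0.481  0.672]
```

play_rows --rows '[[[4.5, 0.5, 0.2], 0], [[4.5, 0.5, 0], 0], [[0, 0, 0], 0], [[-4.5, 0.5, 0.2], 0], [[-4.5, 0.5, 0], 0], [[0, 0, 0], 0], [[0, 0, 0], 0]]'

```text
time: 31.3
position: [0.5556, -0.0788, 0.1872]
ee_rot: [0.116, 0.065, 0.991, -0.003]
ft_force: [0.5, -0.3, -2.0]
grip_width: 0.319
```

```bash
python3 st.py
```

```text
t 31.3 pos [555.6 -78.8 187.2] station xy -28.4 -71.1 edge above plate 86.0
jaw-81.8 deg 0.75 tilt deg along st x,y [13.18  0.64] F [ 0.46 -0.31 -1.97] T [ 0.009  0.292 -0.013] g 0.319 q [-0.0049 -0.0108  0.0154  0.1244  0.012   0.0052 -0.0318]
J [ 0.421  0.647 -0.588  2.024  0.902  0.477  0.615]
```

play_rows --rows '[[[4.8, 0.2, 0.4], 0], [[4.8, 0.2, 0.2], 0], [[0, 0, 0], 0], [[-4.8, 0.2, 0.4], 0], [[-4.8, 0.2, 0.2], 0], [[0, 0, 0], 0], [[4.8, 0.2, 0.4], 0], [[4.8, 0.2, 0.2], 0], [[0, 0, 0], 0], [[-4.8, 0.2, 0.4], 0], [[-4.8, 0.2, 0.2], 0], [[0, 0, 0], 0]]'

```text
time: 32.5
position: [0.5366, -0.0675, 0.1933]
ee_rot: [0.096, 0.066, 0.993, -0.007]
ft_force: [-0.1, -0.2, -3.3]
grip_width: 0.32
```

```bash
python3 st.py
```

```text
t 32.5 pos [536.6 -67.5 193.3] station xy -48.8 -62.6 edge above plate 92.1
jaw-81.8 deg 0.63 tilt deg along st x,y [10.94  0.03] F [-0.1  -0.21 -3.28] T [0.018 0.238 0.013] g 0.32 q [-0.0061  0.0489  0.0132 -0.1837  0.0221 -0.0322  0.0106]
J [ 0.421  0.631 -0.626  2.035  0.853  0.534  0.626]
```

play_rows --rows '[[[5, 0.2, 0.4], 0], [[5, 0.2, 0.2], 0], [[-5, 0.2, 0.4], 0], [[-4.5, 0.2, 0.2], 0], [[5, 0.2, 0.4], 0], [[5, 0.2, 0.2], 0], [[-5, 0.2, 0.4], 0], [[-4.5, 0.2, 0.2], 0], [[5, 0.2, 0.4], 0], [[5, 0.2, 0.2], 0], [[0, 0, 0], 0], [[0, 0, 0], 0]]'

```text
time: 33.7
position: [0.5811, -0.0515, 0.1751]
ee_rot: [0.026, 0.047, 0.998, -0.018]
ft_force: [0.7, 0.5, -2.8]
grip_width: 0.32
```

```bash
python3 st.py
```

```text
t 33.7 pos [581.1 -51.5 175.1] station xy -7.1 -40.4 edge above plate 73.9
jaw-81.8 deg 2.85 tilt deg along st x,y [ 3.14 -1.71] F [ 0.67  0.55 -2.77] T [ 0.06   0.011 -0.013] g 0.32 q [-0.0084  0.0296  0.0079 -0.0372  0.0099 -0.0075  0.0067]
J [ 0.385  0.766 -0.695  1.79   0.729  0.812  0.793]
```

```bash
python3 - <<'E'
from h import *
c,f,R,t=cam('side'); cv2.imwrite('pics/s13.png',cv2.resize(c['color'][60:300,200:460,::-1],None,fx=2.5,fy=2.5,interpolation=cv2.INTER_CUBIC))
E
```

```text
(no output)
```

View pics/s13.png

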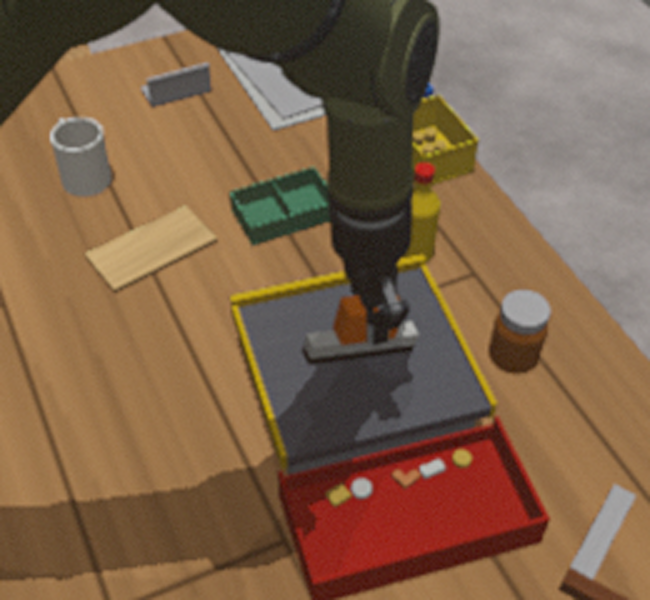

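play_rows --rows '[[[-0.8, 2.0, 0.3], 0.02], [[-1.2, 3.2, 0.2], 0.03], [[-1.4, 3.8, 0.2], 0.03], [[-1.4, 3.8, 0], 0.03], [[-1.4, 3.8, 0], 0.03], [[-1.4, 3.8, 0], 0.03], [[-1.4, 3.8, 0], 0.03], [[-1.4, 3.8, 0], 0.03], [[-1.2, 3.4, 0], 0.03], [[-0.9, 2.2, 0], 0.02], [[0, 0, 0], 0], [[0, 0, 0], 0]]'

```text
time: 34.95
position: [0.4459, 0.3007, 0.1897]
ee_rot: [0.037, -0.098, 0.994, -0.009]
ft_force: [0.4, -0.8, -2.0]
grip_width: 0.321
```

```bash
cat > st2.py <<'E'
from h import *
s=read_state(); p=s['position']*1000; w,x,y,z=s['ee_rot']
a=np.radians(11.); ex=np.array([np.cos(a),np.sin(a)]);ey=np.array([-np.sin(a),np.cos(a)])
tz=np.array([2*(x*z+w*y),2*(y*z-w*x)])
g=p[:2]-19*tz; r=g-np.array([450.5,326.1])
print('t',round(s['time'],2),'pos',p.round(1),'grasp err world',r.round(1),'rest frame',(r@ex).round(1),(r@ey).round(1),'z-40',round(p[2]-40,1))
print('yaw err',round(np.degrees(2*np.arctan2(y,x))-90-101,2),'tilt rest x,y',np.degrees([tz@ex,tz@ey]).round(2),'F',s['ft_force'].round(2),'g',round(s['grip_width'],3),'J',s['joints'].round(3))
E
python3 st2.py
```

```text
t 34.95 pos [445.9 300.7 189.7] grasp err world [ -6.  -25.2] rest frame -10.7 -23.6 z-40 149.7
yaw err 0.29 tilt rest x,y [ 4.08 -1.44] F [ 0.38 -0.84 -1.98] g 0.321 J [-0.275  0.701 -0.734  1.911  0.764  0.786  0.315]
```

play_rows --rows '[[[0.2, 0.9, -1.0], 0], [[0.2, 0.9, -2.0], 0], [[0.2, 0.6, -2.0], 0], [[0, 0.1, -2.0], 0], [[0, 0, -2.0], 0], [[0, 0, -1.5], 0], [[0, 0, -0.8], 0], [[0, 0, 0], 0], [[0, 0, 0], 0]]'

```text
time: 35.85
position: [0.458, 0.3207, 0.0693]
ee_rot: [0.039, -0.091, 0.995, -0.011]
ft_force: [-0.5, -0.1, -1.4]
grip_width: 0.32
```

```bash
python3 st2.py;python3 - <<'E'
from h import *
c,f,R,t=cam('side'); cv2.imwrite('pics/s14.png',cv2.resize(c['color'][90:210,200:360,::-1],None,fx=4.5,fy=4.5,interpolation=cv2.INTER_CUBIC))
E
```

```text
t 35.85 pos [458.  320.7  69.3] grasp err world [ 6.  -5.1] rest frame 4.9 -6.1 z-40 29.3
yaw err -0.6 tilt rest x,y [ 4.28 -1.74] F [-0.52 -0.12 -1.43] g 0.32 J [-0.407  0.889 -0.555  1.93   0.995  0.593  0.089]
```

View pics/s14.png

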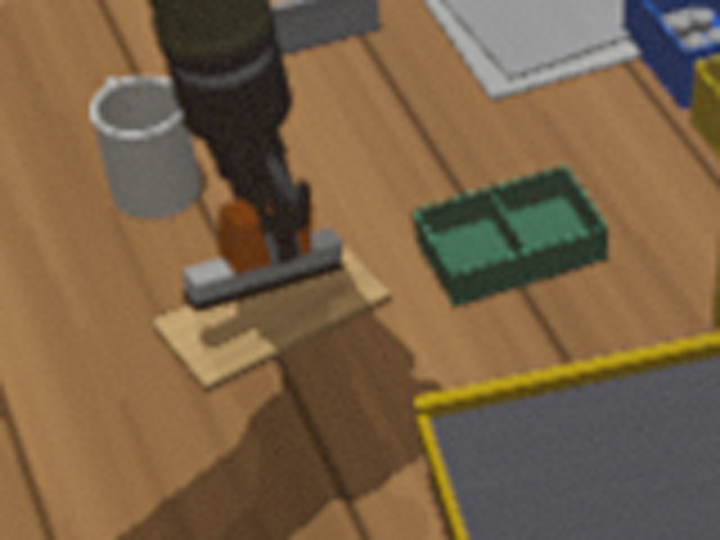

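play_rows --rows '[[[-0.5, 0.4, -0.3], 0.006], [[0, 0, -0.5], 0], [[0, 0, -0.3], 0], [[0, 0, 0], 0]]'

```text
time: 36.3
position: [0.4535, 0.3263, 0.0596]
ee_rot: [0.04, -0.094, 0.995, -0.01]
ft_force: [-1.7, 0.5, -2.9]
grip_width: 0.316
```

```bash
python3 st2.py
```

```text
t 36.3 pos [453.5 326.3  59.6] grasp err world [1.4 0.5] rest frame 1.5 0.2 z-40 19.6
yaw err -0.25 tilt rest x,y [ 4.49 -1.55] F [-1.66  0.51 -2.85] g 0.316 J [-0.431  0.901 -0.535  1.939  1.025  0.567  0.053]
```

play_rows --rows '[[[0, 0, -0.3], 0], [[0, 0, -0.3], 0], [[0, 0, -0.2], 0], [[0, 0, -0.15], 0]]'

```text
time: 36.7
position: [0.4538, 0.3264, 0.0496]
ee_rot: [0.041, -0.093, 0.995, -0.01]
ft_force: [-0.5, -0.9, -3.0]
grip_width: 0.317
```

```bash
python3 st2.py
```

```text
t 36.7 pos [453.8 326.4  49.6] grasp err world [1.8 0.6] rest frame 1.8 0.2 z-40 9.6
yaw err -0.27 tilt rest x,y [ 4.53 -1.54] F [-0.51 -0.93 -2.99] g 0.317 J [-0.441  0.916 -0.518  1.941  1.049  0.549  0.03 ]
```

play_rows --rows '[[[0, 0, -0.2], 0], [[0, 0, -0.2], 0], [[0, 0, -0.2], 0]]'

```text
time: 37.0
position: [0.453, 0.3265, 0.047]
ee_rot: [0.042, -0.094, 0.995, -0.01]
ft_force: [-5.8, -3.7, 19.9]
grip_width: 0.321
```

```bash
python3 st2.py
```

```text
t 37.0 pos [453.  326.5  47. ] grasp err world [0.9 0.6] rest frame 1.0 0.4 z-40 7.0
yaw err -0.25 tilt rest x,y [ 4.67 -1.62] F [-5.81 -3.73 19.92] g 0.321 J [-0.447  0.919 -0.51   1.945  1.061  0.541  0.015]
```

play_rows --rows '[[[-0.25, -0.05, -0.2], 0], [[-0.25, -0.05, -0.2], 0], [[-0.25, -0.05, -0.2], 0], [[-0.25, -0.05, -0.2], 0]]'

```text
time: 37.4
position: [0.4521, 0.3264, 0.0462]
ee_rot: [0.052, -0.092, 0.994, -0.009]
ft_force: [0.7, -1.1, 9.9]
grip_width: 0.317
```

```bash
python3 st2.py
```

```text
t 37.4 pos [452.1 326.4  46.2] grasp err world [-0.4  0.5] rest frame -0.3 0.6 z-40 6.2
yaw err -0.46 tilt rest x,y [ 5.84 -1.6 ] F [ 0.68 -1.13  9.94] g 0.317 J [-0.472  0.911 -0.478  1.967  1.107  0.509 -0.044]
```

play_rows --rows '[[[-0.3, -0.2, -0.28], 0.003], [[-0.3, -0.2, -0.28], 0.002], [[-0.3, -0.2, -0.28], 0], [[-0.3, -0.2, -0.28], 0], [[-0.3, -0.2, -0.28], 0], [[-0.3, -0.2, -0.28], 0]]'

```text
time: 38.0
position: [0.447, 0.3245, 0.0405]
ee_rot: [0.068, -0.094, 0.993, 0.0]
ft_force: [1.7, -0.5, 9.4]
grip_width: 0.321
```

```bash
python3 st2.py
```

```text
t 38.0 pos [447.  324.5  40.5] grasp err world [-6.  -1.8] rest frame -6.3 -0.6 z-40 0.5
yaw err -0.22 tilt rest x,y [ 7.73 -0.76] F [ 1.7  -0.52  9.38] g 0.321 J [-0.519  0.902 -0.404  2.022  1.239  0.422 -0.19 ]
```

play_rows --rows '[[[0, -0.1, -0.2], 0.002], [[0.3, 0.1, -0.1], 0.002], [[0.6, 0.15, -0.08], 0], [[0.6, 0.15, -0.05], 0]]'

```text
time: 38.4
position: [0.4584, 0.3292, 0.0407]
ee_rot: [0.068, -0.098, 0.993, 0.001]
ft_force: [-2.4, -1.6, 2.2]
grip_width: 0.325
```

```bash
python3 st2.py;python3 - <<'E'
from h import *
c,f,R,t=cam('side'); cv2.imwrite('pics/s15.png',cv2.resize(c['color'][90:210,200:360,::-1],None,fx=4.5,fy=4.5,interpolation=cv2.INTER_CUBIC))
E
```

```text
t 38.4 pos [458.4 329.2  40.7] grasp err world [5.4 2.8] rest frame 5.8 1.7 z-40 0.7
yaw err 0.32 tilt rest x,y [ 7.79 -0.56] F [-2.41 -1.63  2.24] g 0.325 J [-0.499  0.911 -0.425  1.988  1.202  0.444 -0.125]
```

View pics/s15.png

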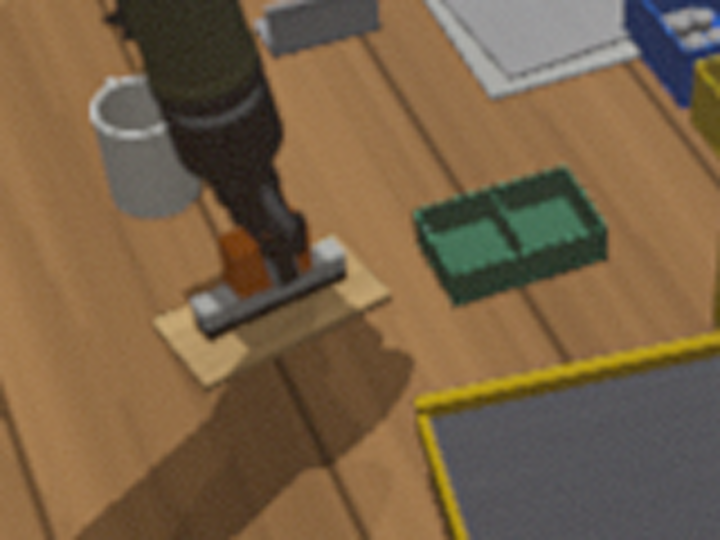

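play_rows --rows '[[[-0.4, -0.2, -0.08], -0.003], [[-0.15, -0.1, -0.15], 0], [[0, 0, -0.15], 0]]'

```text
time: 38.75
position: [0.4569, 0.3283, 0.0394]
ee_rot: [0.072, -0.095, 0.993, 0.003]
ft_force: [-7.1, -5.2, 20.5]
grip_width: 0.323
```

```bash
python3 st2.py
```

```text
t 38.75 pos [456.9 328.3  39.4] grasp err world [3.7 1.8] rest frame 3.9 1.1 z-40 -0.6
yaw err -0.02 tilt rest x,y [ 8.28 -0.41] F [-7.06 -5.16 20.49] g 0.323 J [-0.513  0.908 -0.403  2.003  1.241  0.421 -0.175]
```

play_rows --rows '[[[-0.4, -0.15, 0], 0], [[-0.5, -0.15, 0], 0], [[0, 0, -0.05], 0]]'

```text
time: 39.05
position: [0.4474, 0.3249, 0.0395]
ee_rot: [0.073, -0.095, 0.993, 0.003]
ft_force: [-4.6, -1.9, 12.0]
grip_width: 0.321
```

```bash
python3 st2.py
```

```text
t 39.05 pos [447.4 324.9  39.5] grasp err world [-5.8 -1.5] rest frame -6.0 -0.4 z-40 -0.5
yaw err -0.04 tilt rest x,y [ 8.36 -0.42] F [-4.57 -1.89 12.03] g 0.321 J [-0.533  0.9   -0.382  2.033  1.284  0.398 -0.234]
```

play_rows --rows '[[[0.4, 0.1, 0], 0], [[0.2, 0.05, -0.05], 0], [[0, 0, -0.1], 0]]'

```text
time: 39.35
position: [0.4494, 0.3258, 0.0396]
ee_rot: [0.072, -0.097, 0.993, 0.003]
ft_force: [-1.6, -1.2, 13.4]
grip_width: 0.319
```

```bash
python3 st2.py
```

```text
t 39.35 pos [449.4 325.8  39.6] grasp err world [-3.8 -0.7] rest frame -3.8 0.1 z-40 -0.4
yaw err 0.14 tilt rest x,y [ 8.19 -0.46] F [-1.62 -1.19 13.43] g 0.319 J [-0.525  0.902 -0.392  2.024  1.264  0.408 -0.207]
```

play_rows --rows '[[[0.4, 0.1, 0], 0], [[0.3, 0.05, -0.05], 0], [[0, 0, -0.1], 0]]'

```text
time: 39.65
position: [0.4528, 0.3269, 0.0397]
ee_rot: [0.07, -0.098, 0.993, 0.002]
ft_force: [-2.0, -1.8, 14.7]
grip_width: 0.322
```

```bash
python3 st2.py;python3 - <<'E'
from h import *
c,f,R,t=cam('side'); cv2.imwrite('pics/s16.png',cv2.resize(c['color'][120:190,220:310,::-1],None,fx=8,fy=8,interpolation=cv2.INTER_CUBIC))
# project expected points
import json
a=np.radians(11.);ex=np.array([np.cos(a),np.sin(a),0]);ey=np.array([-np.sin(a),np.cos(a),0])
o=np.array([.4505,.3261,.010])
def pr(P): q=R@P+t; return ((f*q[0]/q[2]+c['cx']-220)*8).round(), ((f*q[1]/q[2]+c['cy']-120)*8).round()
for sx in(-1,1):
  print('rest corners',pr(o+ex*.08*sx-ey*.04),pr(o+ex*.08*sx+ey*.04),'block front bottom corner if centred',pr(o+ex*.06*sx-ey*.01),'top',pr(o+ex*.06*sx-ey*.01+[0,0,.026]))
E
```

```text
t 39.65 pos [452.8 326.9  39.7] grasp err world [-0.3  0.4] rest frame -0.2 0.5 z-40 -0.3
yaw err 0.3 tilt rest x,y [ 8.04 -0.47] F [-2.05 -1.82 14.66] g 0.322 J [-0.515  0.906 -0.403  2.011  1.241  0.419 -0.175]
rest corners (np.float64(201.0), np.float64(441.0)) (np.float64(109.0), np.float64(326.0)) block front bottom corner if centred (np.float64(208.0), np.float64(376.0)) top (np.float64(199.0), np.float64(332.0))
rest corners (np.float64(534.0), np.float64(279.0)) (np.float64(436.0), np.float64(174.0)) block front bottom corner if centred (np.float64(456.0), np.float64(258.0)) top (np.float64(451.0), np.float64(214.0))
```

View pics/s16.png

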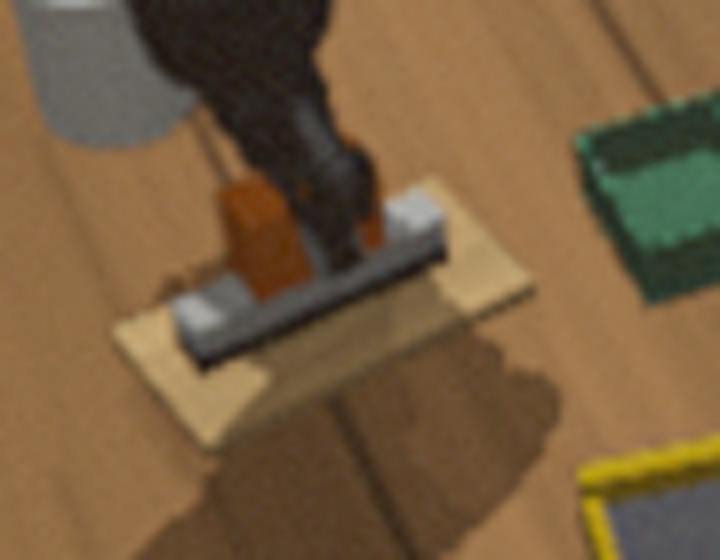

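play_rows --rows '[[[0.4, 0.08, 0], 0], [[0.25, 0.03, -0.05], 0], [[0, 0, -0.1], 0], [[0, 0, -0.1], 0], [[0, 0, 0], 0], [[0, 0, 0], 0]]'

```text
time: 40.3
position: [0.4564, 0.3278, 0.0401]
ee_rot: [0.071, -0.099, 0.993, 0.002]
ft_force: [0.1, 0.0, 0.2]
grip_width: 0.32
```

```bash
python3 st2.py;python3 - <<'E'
from h import *
c,f,R,t=cam('side'); cv2.imwrite('pics/s17.png',cv2.resize(c['color'][120:190,220:310,::-1],None,fx=8,fy=8,interpolation=cv2.INTER_CUBIC))
E
```

```text
t 40.3 pos [456.4 327.8  40.1] grasp err world [3.3 1.3] rest frame 3.5 0.7 z-40 0.1
yaw err 0.45 tilt rest x,y [ 8.06 -0.49] F [0.09 0.03 0.19] g 0.32 J [-0.509  0.908 -0.409  2.001  1.227  0.427 -0.152]
```

View pics/s17.png

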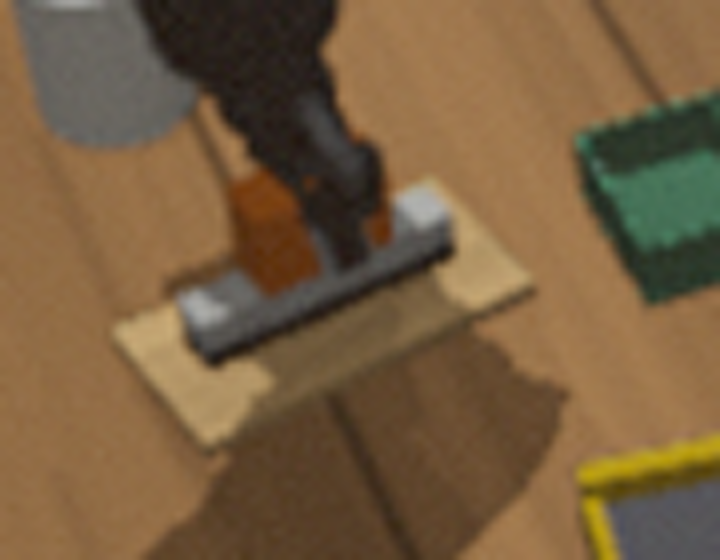

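play_rows --rows '[[[0, 0, 0], 0], [[0, 0, 0], 0], [[0, 0, 0], 0], [[0, 0, 0], 0], [[0, 0, 0], 0], [[0, 0, 0], 0]]' --claw 8.5

```text
time: 40.95
position: [0.4556, 0.3269, 0.0385]
ee_rot: [0.069, -0.099, 0.993, 0.001]
ft_force: [0.0, -0.3, -0.6]
grip_width: 0.999
```

play_rows --rows '[[[0, 0, 0.6], 0], [[-0.1, 0, 1.0], 0], [[-0.2, 0, 1.8], 0], [[-0.2, 0, 2.5], 0], [[-0.2, 0, 3.0], 0], [[0, 0, 3.0], 0]]'

```text
time: 41.55
position: [0.4456, 0.3244, 0.1593]
ee_rot: [0.065, -0.101, 0.993, -0.002]
ft_force: [1.6, -1.2, -0.0]
grip_width: 0.995
```

play_rows --rows '[[[-1.0, -3.0, 3.0], 0], [[-1.0, -3.5, 3.0], 0], [[-1.0, -3.5, 2.0], 0], [[-1.0, -3.5, 1.0], 0], [[-1.0, -3.5, 0], 0], [[-1.0, -3.5, 0], 0], [[0, 0, 0], 0], [[0, 0, 0], 0]]'

```text
time: 42.35
position: [0.382, 0.1146, 0.2599]
ee_rot: [0.071, -0.101, 0.992, -0.0]
ft_force: [0.6, -0.5, 0.1]
grip_width: 0.997
```

```bash
python3 st2.py;python3 - <<'E'
from h import *
c,f,R,t=cam('side'); cv2.imwrite('pics/s18.png',c['color'][...,::-1])
c,f,R,t=cam('top'); cv2.imwrite('pics/t18.png',cv2.resize(c['color'][130:262,200:420,::-1],None,fx=3.6,fy=3.6,interpolation=cv2.INTER_CUBIC))
W=pts(c,f,R,t);C=c['color'];hsv=cv2.cvtColor(C,cv2.COLOR_RGB2HSV);m=(hsv[...,0]>5)&(hsv[...,0]<20)&(hsv[...,1]>150)&(W[...,2]>.073)
m[:190]=0;m[260:]=0;m[:,:205]=0;m[:,255:]=0
p=W[m]; print(len(p),p.mean(0),cv2.minAreaRect((p[:,:2]*1000).astype(np.float32)))
E
```

```text
t 42.35 pos [382.  114.6 259.9] grasp err world [ -71.2 -211.7] rest frame -110.3 -194.3 z-40 219.9
yaw err 0.62 tilt rest x,y [ 8.04 -0.76] F [ 0.62 -0.5   0.07] g 0.997 J [ 0.155  0.389 -0.837  2.26   0.674  0.593  0.586]
189 [0.4511614  0.32656551 0.08144782] ((450.81365966796875, 327.2262268066406), (62.24858093261719, 29.270414352416992), 10.51919937133789)
```

View pics/s18.png

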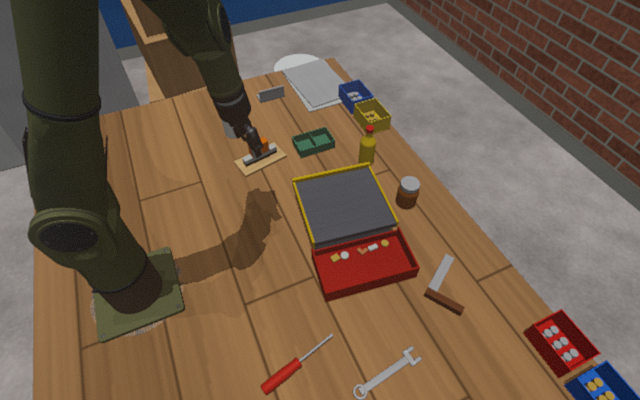

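View pics/t18.png

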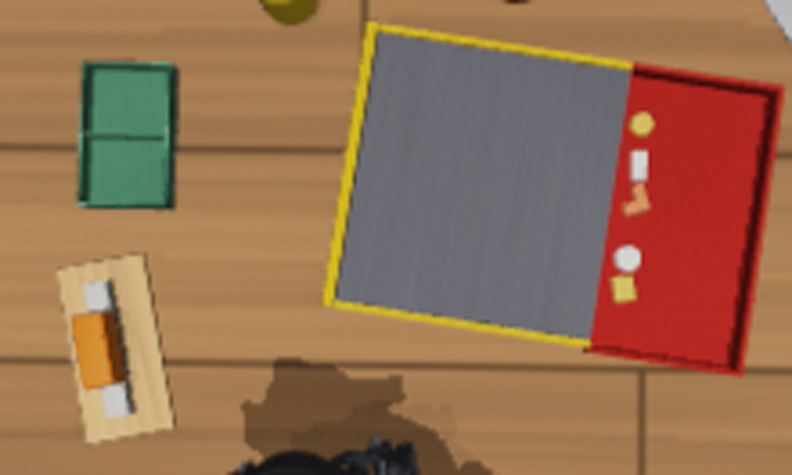

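```bash
python3 -c "
from plant import sign_off; print(sign_off())"
```

```text
the job is handed in; nothing more can be done
None
```

I wiped all five chips into the red tray in two strokes, stood the scraper back on its rest, let go and handed the job in at about 42 s. How flat and how steady each stroke was is less certain than the result.

**Last checks:**
- **Plate and tray:** the top and side views show a clear plate and all five chips in the tray.
- **Scraper:** it stands upright about 1 mm from the middle of the rest by the top camera, with its yaw within about 1° of the rest's.
- **Arm and bystanders:** the gripper is open and well clear, and nothing else looks moved in the pictures.

**What did not go cleanly:**
- **Pressing force:** it averaged about 15 N, but readings ranged from about 9 to 21 N. I only read it at the end of each move, so shorter peaks could have been missed.
- **Flatness front to back:** the tool's tilt along the stroke wandered by about ±2.3°. I stopped several times, still pressing, to bring it back.
- **Flatness side to side:** the gripper leaned up to about 15° by the end of stroke 2, with the block turning in the grip. In the pictures the block stayed flat on the plate.
- **Joint limit:** late in stroke 2, joint 6 read 0.042 against its lower limit of 0.04. I eased it back and finished the stroke, and no reading passed the limit.
- **Starting at the fence:** before each stroke I pushed the block back towards the fence. By the measured position it started within about 2 mm of it, but I could not confirm contact directly.

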